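# Load the sample chamber and close it up

## Task

Lift the handled pot off its stand, keeping it upright, and set it down inside the seat ring of the open sample chamber; the half-open lid overhangs the chamber, so come in slantwise under it. Then swing the lid down, bring the clamp arm over it and press the arm down, without forcing it, until its foot holds the lid fully shut against the sprung pins, and let go. Leave the petri dish, the timer and the small bottle where they are.

Things in the scene. Friction and masses are not known exactly. Their poses are not given: they have to be found in the camera images.
- pot: Round steel pot, 56 mm across, 45 mm high, 0.18 kg, with a fixed arched handle over its open mouth. Origin at the centre of its underside, z up. The handle lies in the pot's x-z plane: a round bar 10 mm thick, its straight top part 32 mm long along the pot's x, 78 mm above the underside; legs at x = -26 and +26 mm. The pot tilts with the hand, so grip the bar with the tool already slanted along it
- pot_handle (a point): Middle of the straight top part of the pot's handle; same axes as the pot
- stand: Fixed low aluminium stand, 90 mm across at the foot, flat top 74 mm across and 40 mm above the bench, on which the pot starts. Origin at the centre of its underside
- chamber: Fixed grey open-topped chamber, 136 mm along its x, 140 mm along its y, wall 6 mm, wall top at 60 mm, inner floor at 6 mm. Origin at the centre of its underside; x points from its front (robot side) to its back, where the lid is hinged; z up. On its right (-y) a steel clamp post, 142 mm high, 34 mm wide in x, centred 94 mm from the middle. With the lid shut it is 94 mm high inside
- seat (a point): Centre of the seat ring on the chamber's inner floor, at the height of that floor. The ring is 70 mm inside, 78 mm outside, 4 mm high. Axes as the chamber
- lid_hinge (a point): Middle of the lid's hinge line, which runs along the chamber's y at the back rim, 68 mm behind the chamber's middle and 60 mm above the bench. Axes as the chamber
- lid (a joint): Angle of the lid in rad: 0 = fully shut, growing as it opens up and back; stops at 1.08. A hollow cover 136 mm long, 140 wide, 46 deep, 0.2 kg; its light friction hinge keeps it where left, overhanging the back half of the chamber. Two sprung pins in the front rim stand 9 mm proud and, unless the clamp presses, leave it lifted at about 0.03 to 0.07
- lid_tab (a point): Grip point on the lid's black front tab: a fin in the lid's middle, 12 mm thick across the chamber's y, 22 mm high, sticking out 41 mm from the lid's front wall. This point lies 24 mm in front of that wall, 160 mm from the hinge line along the lid and 24 mm above the lid's lower edge. Its axes turn with the lid: x along the lid to the hinge, y along the chamber's y
- clamp_pivot (a point): Centre of the clamp arm's pivot, whose axis runs along the chamber's x; 92 mm to the right (-y) of the chamber's middle and 132 mm above the bench. Axes as the chamber
- clamp (a joint): Angle of the clamp arm in rad: near 0 = lying across the lid, growing as it swings up and outward to the right (-y); stops at 2.2. The stiff pivot stays where left: about 6 N at the grip to move it, about 10 N near the end, where its foot presses the lid onto the pins; beyond that it stops hard. Over 60 N of the foot on the lid (some 30 N at the grip) is forcing it
- clamp_knob (a point): Centre of the black barrel grip at the end of the clamp arm: a cylinder 24 mm thick and 30 mm long, lying along the chamber's x, with flat ends. At clamp angle 0 it lies 165 mm from the pivot along the chamber's +y and 35 mm above it; it moves on a circle about the pivot, in the chamber's y-z plane
- petri: Flat clear petri dish, 61 mm across, 14 mm high, lying on the bench; to be left alone. Origin at the centre of its underside
- timer: White square timer, 62 mm wide, 18 mm high, lying on the bench; to be left alone. Origin at the centre of its underside
- vial: Small bottle with a black cap, 37 mm across, 70 mm high, standing behind the stand and chamber; to be left alone. Origin at the centre of its underside
- clamp_foot (a point): Nominal centre of the underside of the rubber foot, 24 mm across, on an adjustable spindle under the clamp arm, about 92 mm from the pivot. How far it is really screwed out differs from this by a few mm either way, so with the lid fully shut the arm ends somewhere between -0.06 and 0.06 rad: press until it stops, by feel

How it is judged (in metres and radians):
On the way, in this order (a step that is already met when the one before it is completed fails the run):
1. the pot stands upright and released in the seat ring, the lid still open (horizontal distance between pot and seat below 0.01 m and z of pot in the frame of seat below 0.003 m and angle between pot's own z axis and vertical below 0.08 rad and contact force between the fingers and pot below 0.05 N and value of joint lid above 0.6 rad), for 0.2 s.
2. the lid is swung down onto its pins, the clamp still open (value of joint lid below 0.12 rad and value of joint clamp above 0.6 rad), for 0.2 s.
At the end, for the whole second after the job is handed in: The pot stands upright (within 0.08 rad) on the chamber floor, its centre within 10 mm of the seat's; the lid is shut to within 0.02 rad and the clamp arm lies across it (angle below 0.12 rad), its foot pressing the lid with more than 2 N by itself; all at rest and released (value of joint lid below 0.02 rad and contact force between clamp and lid above 2 N and value of joint clamp below 0.12 rad and horizontal distance between pot and seat below 0.01 m and z of pot in the frame of seat below 0.003 m and angle between pot's own z axis and vertical below 0.08 rad and velocity of joint lid below 0.02 rad/s and linear speed of pot below 0.02 m/s); the robot touches nothing.
It fails at once if the pot is tipped by more than 0.45 rad (angle between pot's own z axis and vertical above 0.45 rad).
It fails at once if the clamp is forced: it presses the lid with more than 60 N (contact force between clamp and lid above 60 N).
It fails at once if the petri dish, the timer or the small bottle is moved by more than 15 mm (distance of any of petri, timer, vial from where it was at the start of the episode above 0.015 m).
It also fails if it takes over 72 s, if anything falls off the work surface, if the arm or the gripper's body presses on something with over 40 N, if the wrist force passes 120 N, or if a joint passes its speed limit or range.

## Robot

A 6-joint arm with a two-finger parallel gripper is mounted at the origin on a cart in front of the work surface, level with it; the furniture and walls round the work are solid. World frame = base frame: x ahead of the robot, y to its left, z up, the work surface at z = 0. Lengths are in mm, angles in rad, forces in N, time in s.
With the tool pointing down it reaches from about 275 to 1000 mm from the base axis. Payload 8.4 kg.
Tool frame: the origin (TCP) lies midway between the tips of the shut fingers; the grasp point (between the pads) lies 19 mm behind it; z points along the fingers, x is the direction in which the jaws open and shut, and the axes are right-handed (so a half turn about z gives the same grasp; the last joint's range is limited). The gripper opens to 85 mm and grips with 20 to 120 N. Pads are 22 mm wide; open, the fingers measure 114 mm over their backs; the gripper's body (76 mm by 85 mm) begins 54 mm behind the grasp point. The pads swing forward as they close: fully open they stand 13 mm farther back than shut.
Start: joints at [-1.216, 0.353, 1.633, -0, 1.155, -0.002], TCP at [218.297, -585.64, 231.281] pointing down, gripper open.
Joint ranges: [-2.63, 2.63], [-0.92, 2.1], [0.06, 2.66], [-1.3, 4.44], [0, 2.69], [-3.02, 3.02]. Speed limits (rad/s): [2.22, 2.22, 2.79, 3.14, 3.14, 3.14].

## Interface

Orientations are given as [roll, pitch, yaw] about the fixed x, y, z axes, in that order (R = Rz(yaw) Ry(pitch) Rx(roll)).
In Python, from rig import sense, grab_frame, camera_model, job gives the robot as it stands.
- The arm moves only by the tool arm_command, never from a script. Its argument "plan" is a list of rows, each an object with "translation": the shift along the tool's x, y, z in cm, a list of three; "twist": the turn about the tool's z in rad; "gripper": the opening, from 0 (shut) to 1 (fully open). A call has exactly 5 rows; each row is the pose to reach, as a shift and turn from the pose measured when the call began, along the tool's axes at that moment; what a row does not reach only later rows make up. A row lasts 1/12 s, in which the tool goes at most 41.7 mm and 7.16 degrees, less where a joint would pass 70% of its speed; a pose out of reach is approached as far as the arm can. A call with a gripper value outside its range is refused whole. The fingers move at their own pace and stop on an object; "squeeze" is the grip in N (left out, the last holds). Time passes only in rows, so rows that repeat a pose let the fingers close, or fill a call up. It gives the time, the measured TCP pose, the force and the opening at its end, in the units of the state.
- sense(): the state, without advancing time (a new reading comes with each control period).
- grab_frame(name): name is "scene" or "side" or "wrist"; returns the picture (420x560x3 uint8, blue, green, red); there is no depth.
- camera_model(name): a dict with "fx", "fy", "cx", "cy" (pixels), "pose" (4x4, takes a point from camera to world coordinates). Camera axes: x right, y down, z forward; pixel columns grow to the right and rows downward; lengths in mm; the calibration is good to about 2 mm. A picture is of the moment at which its call begins: read the wrist's pose just before it. camera_model takes no time and is no camera call; for the wrist camera it gives the pose at the moment of the call.
- job.sign_off(): hands the job in, once; it reports no verdict.
The state is a dict: "clock": time; "qpos": joint angles; "qvel": joint speeds; "joint_efforts": joint torques, N m; "eef_pos": TCP position; "tcp_rot": TCP orientation; "contact_force": force on the tool from outside, world axes, zero at the start; "wrist_torque": the same for the moment, N m; "opening": opening from 0.0 (shut) to 1.0 (fully open).
Only numpy, scipy, OpenCV 4.12 (cv2) and the standard library are available. Lean on these libraries where they do the work, as an engineer would, in place of code of your own. Each camera call takes 0.05 s, during which the arm holds its last target.

## Working session

There is one attempt and no reset: what is moved stays moved. The work goes in short steps, Python scripts to look and compute and a tool call to move; the robot and the scene stay as the last step left them, time stands still between calls to the robot, and variables do not carry over. Pictures are saved under pics/ and viewed, and the job is handed in when it is done.

Besides the shell and the picture viewer there is one more tool, called as name([rows], argument=value, ...), one row to a line, values as JSON. arm_command: Moves the arm, as the interface text tells. Its arguments: {"type":"object","properties":{"plan":{"type":"array","items":{"type":"object","properties":{"translation":{"type":"array","items":{"type":"number"}},"twist":{"type":"number"},"gripper":{"type":"number"}}}},"squeeze":{"type":"number"}},"required":["plan"]}

```bash
ls; mkdir -p pics
python3 - <<'E'
from rig import sense, grab_frame, camera_model
import cv2,numpy as np
np.set_printoptions(suppress=True,precision=3)
print(sense())
for n in ["scene","side","wrist"]:
    m=camera_model(n);print(n,m)
    cv2.imwrite(f"pics/{n}0.png",grab_frame(n))
E
```

```text
pics
{'clock': 0.0, 'qpos': array([-1.216,  0.354,  1.634, -0.   ,  1.155, -0.002]), 'qvel': array([-0.001, -0.001,  0.   ,  0.   , -0.001, -0.001]), 'joint_efforts': array([  0.003, -60.525, -34.206,   0.   ,   0.009,  -0.   ]), 'eef_pos': array([ 218.127, -585.207,  230.586]), 'tcp_rot': array([ 3.142,  0.001, -1.214]), 'contact_force': array([0.17 , 0.715, 0.131]), 'wrist_torque': array([-0.022,  0.015,  0.022]), 'opening': 1.000310534594494}
scene {'fx': 419.0585641205996, 'fy': 419.0585641205996, 'cx': 279.25768677650944, 'cy': 213.8304728793335, 'pose': array([[ -0.903,  -0.317,   0.291, 211.554],
       [ -0.43 ,   0.661,  -0.615, 664.626],
       [  0.003,  -0.68 ,  -0.733, 967.51 ],
       [  0.   ,   0.   ,   0.   ,   1.   ]])}
side {'fx': 448.1031253183438, 'fy': 448.1031253183438, 'cx': 275.1180889040982, 'cy': 209.36580536214578, 'pose': array([[ -0.991,  -0.078,   0.111, 409.661],
       [ -0.135,   0.6  ,  -0.788, 914.927],
       [ -0.005,  -0.796,  -0.605, 876.761],
       [  0.   ,   0.   ,   0.   ,   1.   ]])}
wrist {'fx': 377.6395571771978, 'fy': 377.6395571771978, 'cx': 276.3149322592119, 'cy': 205.5830875363925, 'pose': array([[   0.349,   -0.886,   -0.307,  296.602],
       [  -0.937,   -0.33 ,   -0.113, -556.053],
       [  -0.001,    0.327,   -0.945,  373.133],
       [   0.   ,    0.   ,    0.   ,    1.   ]])}
```

View pics/scene0.png

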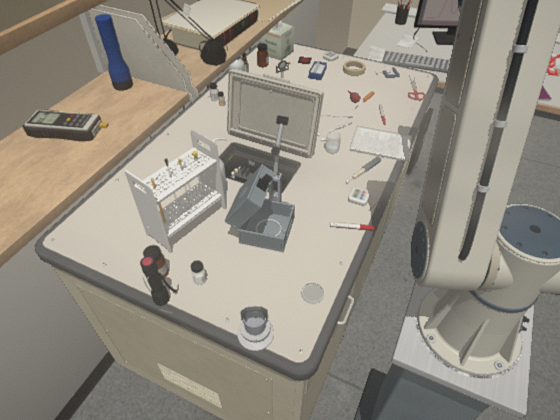

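View pics/side0.png

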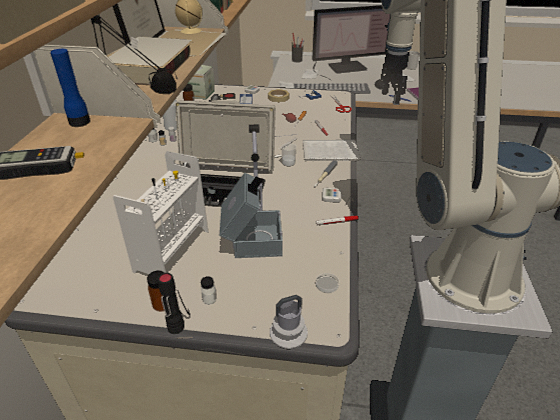

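View pics/wrist0.png

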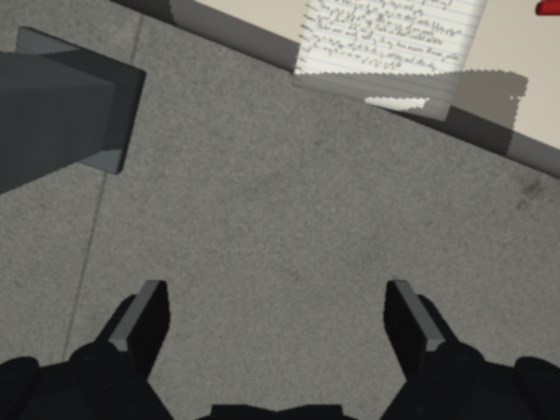

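The scene view shows the chamber at about (265,215), the stand with the pot at (255,325), the petri dish at (313,293), the timer at (358,197) and the vial at (198,270). I'll enlarge these areas.

Run:
```python
import cv2
def crop(n,x,y,w,h,k,o):
    im=cv2.imread(f"pics/{n}.png")[y:y+h,x:x+w]
    cv2.imwrite(f"pics/{o}.png",cv2.resize(im,None,fx=k,fy=k,interpolation=cv2.INTER_CUBIC))
crop("scene0",215,105,100,150,4,"c1")
crop("side0",205,115,100,150,4,"c2")
crop("scene0",215,285,115,70,6,"c3")
crop("side0",245,270,110,85,6,"c4")
```

```text
(no output)
```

View pics/c1.png

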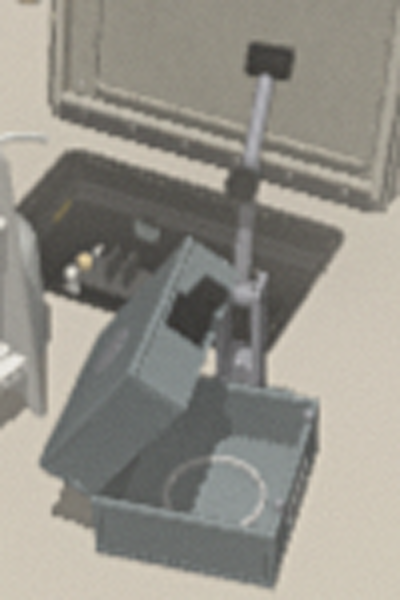

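View pics/c2.png

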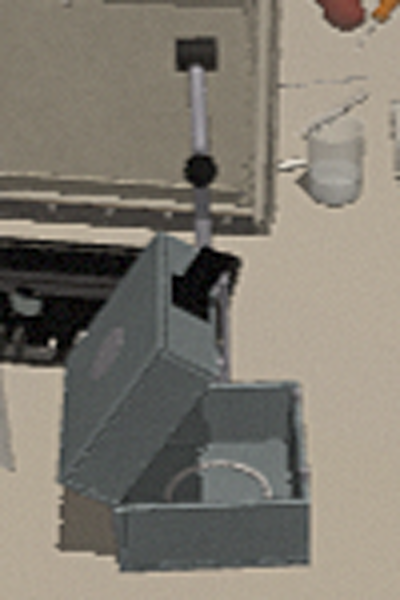

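View pics/c3.png

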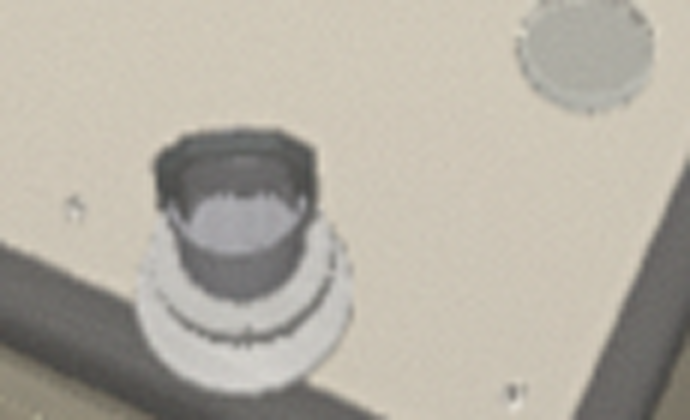

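View pics/c4.png

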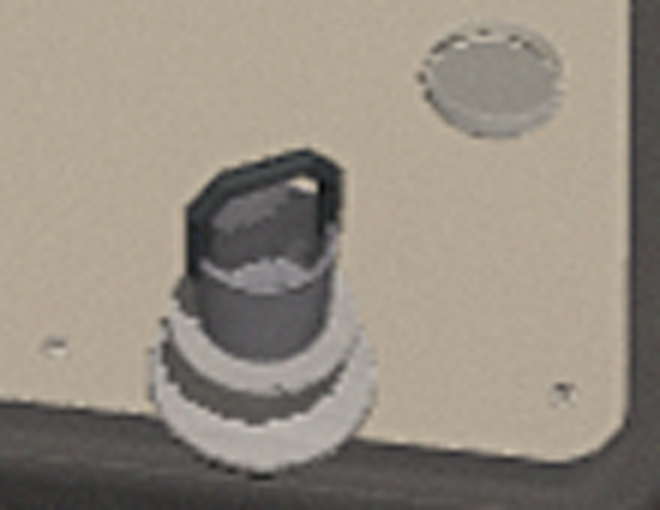

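Both cropped views show the chamber corners, the ring, the lid, the clamp arm with its knob, and the pot handle. Next I'll fit the poses by least squares on these corners.

```bash
cat > h.py <<'E'
import numpy as np, cv2
from scipy.optimize import least_squares
from rig import sense, grab_frame, camera_model
np.set_printoptions(suppress=True,precision=2)
def proj(m,P):
    T=np.linalg.inv(m["pose"]);p=T[:3,:3]@np.asarray(P,float)+T[:3,3]
    return np.array([m["fx"]*p[0]/p[2]+m["cx"],m["fy"]*p[1]/p[2]+m["cy"]])
def tri(obs): # [(model,(u,v))]
    f=lambda P:np.concatenate([proj(m,P)-uv for m,uv in obs])
    r=least_squares(f,[400,0,50]);return r.x,np.abs(r.fun).max()
def onplane(m,uv,z):
    T=m["pose"];d=T[:3,:3]@np.array([(uv[0]-m["cx"])/m["fx"],(uv[1]-m["cy"])/m["fy"],1]);return T[:3,3]+d*(z-T[2,3])/d[2]
def frame(x,y,yaw):
    c,s=np.cos(yaw),np.sin(yaw);return lambda p:np.array([x+c*p[0]-s*p[1],y+s*p[0]+c*p[1],p[2]])
E
python3 - <<'E'
from h import *
S=camera_model("scene");D=camera_model("side")
a=lambda u,v:(215+u/4-.375,105+v/4-.375)
b=lambda u,v:(205+u/4-.375,115+v/4-.375)
e=lambda u,v:(215+u/6-.4,285+v/6-.4)
g=lambda u,v:(245+u/6-.4,270+v/6-.4)
T={}
for n,s,d in [("FL top",a(277,541),b(311,504)),("FL bot",a(273,587),b(310,569)),("BL top",a(95,493),b(120,508)),("BL bot",a(98,550),b(122,572)),("FR top",a(319,400),b(301,383)),
 ("lid front lower L",a(180,412),b(215,380)),("lid front upper L",a(133,376),b(165,350)),("lid front upper R",a(190,238),b(160,235)),("lid back upper L",a(45,470),b(64,486)),
 ("tab?",a(200,310),b(205,280)),("knob",a(270,61),b(197,54)),("pivot?",a(242,184),b(201,170)),("ring",a(217,492),b(218,490)),
 ("h1",e(200,142),g(215,190)),("h2",e(300,142),g(310,158)),("potrim",e(240,218),g(270,255)),("stand",e(245,310),g(265,390)),("petri",e(587,53),g(493,80))]:
    p,r=tri([(S,s),(D,d)]);print(n,p,round(r,2))
E
```

```text
FL top [520.29 -18.72  51.81] 0.22
FL bot [523.15 -22.98 -11.6 ] 0.63
BL top [653.6    1.51  53.57] 0.78
BL bot [653.71   6.34  -4.17] 0.33
FR top [ 545.82 -150.86   57.3 ] 0.46
lid front lower L [583.18  -1.68 168.67] 0.38
lid front upper L [614.15   3.45 193.63] 0.32
lid front upper R [ 645.78 -140.3   188.01] 0.51
lid back upper L [686.93  13.71  77.99] 0.0
tab? [598.29 -61.45 205.1 ] 0.05
knob [ 633.69 -245.24  276.94] 0.14
pivot? [ 619.72 -170.74  224.7 ] 0.24
ring [596.48 -75.46   7.54] 0.21
h1 [493.32 238.76  96.9 ] 0.17
h2 [458.03 223.33 101.43] 0.67
potrim [470.21 251.67  77.81] 0.45
stand [471.67 250.58  -4.13] 0.13
petri [389.67  79.51   3.79] 0.22
```

The chamber is at about (600,-75) with yaw about 0.15, and the lid is open about 0.98 rad. The moves have no tilt command, so I need to know how the tool slant can be set. I'll start moving toward the work and learn the kinematics on the way.

arm_command([
  {"translation":[-4,-1,-3],"twist":0,"gripper":1},
  {"translation":[-8,-2,-6],"twist":0,"gripper":1},
  {"translation":[-12,-3,-9],"twist":0,"gripper":1},
  {"translation":[-16,-4,-12],"twist":0,"gripper":1},
  {"translation":[-20,-5,-15],"twist":0,"gripper":1},
])

```text
clock: 0.57
eef_pos: [198.9, -416.2, 354.0]
tcp_rot: [3.142, 0.002, -1.214]
contact_force: [0.7, -0.3, 0.7]
opening: 1.003
```

```bash
python3 -c "
from h import *
s=sense();print(s['clock'],s['qpos'].tolist(),s['eef_pos'],s['tcp_rot'],s['qvel'])"
```

```text
0.5667 [-1.1282611341859357, -0.013311969907426151, 1.8048671639202578, 0.00013029931509079727, 1.3519591833858442, 0.08597099211880228] [ 198.93 -416.18  354.03] [ 3.14  0.   -1.21] [ 0.27 -0.87  0.24  0.    0.61  0.27]
```

arm_command([
  {"translation":[-3,-3,-1],"twist":0,"gripper":1},
  {"translation":[-6,-6,-2],"twist":0,"gripper":1},
  {"translation":[-9,-9,-3],"twist":0,"gripper":1},
  {"translation":[-12,-11.5,-4],"twist":0,"gripper":1},
  {"translation":[-15,-13,-5],"twist":0,"gripper":1},
])

```text
clock: 0.98
eef_pos: [268.9, -228.5, 404.5]
tcp_rot: [-3.141, 0.002, -1.215]
contact_force: [0.7, 0.4, 0.3]
opening: 1.001
```

arm_command([
  {"translation":[-3.5,-1.5,0],"twist":0,"gripper":1},
  {"translation":[-7,-3,0],"twist":0,"gripper":1},
  {"translation":[-10.5,-4.5,0],"twist":0,"gripper":1},
  {"translation":[-14,-6,0],"twist":0,"gripper":1},
  {"translation":[-17.5,-7.5,0],"twist":0,"gripper":1},
])

```text
clock: 1.4
eef_pos: [277.4, -37.6, 405.1]
tcp_rot: [-3.14, 0.002, -1.215]
contact_force: [1.0, 0.2, 0.0]
opening: 0.999
```

Run:
```python
from h import *
s=sense();print(s['clock'],s['qpos'].tolist(),s['eef_pos'],s['tcp_rot'])
cv2.imwrite("pics/w1.png",grab_frame("wrist"));m=camera_model("wrist");print(m)
import pickle;pickle.dump(m,open("w1.pkl","wb"))
```

```text
1.4 [-0.14253187943560083, -0.3835756905199801, 1.9838958988460151, 0.0021599679665328434, 1.540655333636266, 1.0728085294997927] [277.44 -37.55 405.05] [-3.14  0.   -1.22]
{'fx': 377.6395571771978, 'fy': 377.6395571771978, 'cx': 276.3149322592119, 'cy': 205.5830875363925, 'pose': array([[  0.35,  -0.88,  -0.3 , 355.84],
       [ -0.93,  -0.34,  -0.11,  -1.9 ],
       [ -0.01,   0.32,  -0.95, 547.82],
       [  0.  ,   0.  ,   0.  ,   1.  ]])}
```

View pics/w1.png

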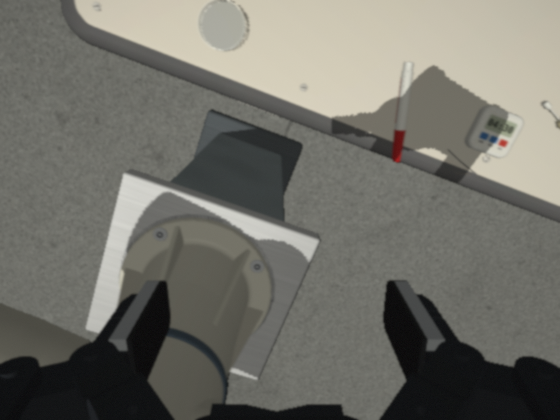

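The wrist view shows bench front edge, the petri dish at (222,25) and the timer at (497,132). I'll check what happens at the reach boundary (free space, high), to see whether the tool's slant can change there.

arm_command([
  {"translation":[-0.8,-3.3,-2.3],"twist":0,"gripper":1},
  {"translation":[-1.6,-6.6,-4.6],"twist":0,"gripper":1},
  {"translation":[-2.4,-9.9,-6.9],"twist":0,"gripper":1},
  {"translation":[-3.2,-13.2,-9.2],"twist":0,"gripper":1},
  {"translation":[-4,-16.5,-11.5],"twist":0,"gripper":1},
])

```text
clock: 1.87
eef_pos: [418.0, 65.4, 521.2]
tcp_rot: [-3.138, 0.005, -1.207]
contact_force: [0.5, -1.1, 0.3]
opening: 0.996
```

arm_command([
  {"translation":[-0.8,-3.3,-2.3],"twist":0,"gripper":1},
  {"translation":[-1.6,-6.6,-4.6],"twist":0,"gripper":1},
  {"translation":[-2.4,-9.9,-6.9],"twist":0,"gripper":1},
  {"translation":[-3.2,-13.2,-9.2],"twist":0,"gripper":1},
  {"translation":[-4,-16.5,-11.5],"twist":0,"gripper":1},
])

```text
clock: 2.28
eef_pos: [558.8, 161.9, 637.7]
tcp_rot: [-3.139, 0.005, -1.206]
contact_force: [0.4, -0.3, 0.2]
opening: 1.001
```

arm_command([
  {"translation":[-0.8,-3.3,-2.3],"twist":0,"gripper":1},
  {"translation":[-1.6,-6.6,-4.6],"twist":0,"gripper":1},
  {"translation":[-2.4,-9.9,-6.9],"twist":0,"gripper":1},
  {"translation":[-3.2,-13.2,-9.2],"twist":0,"gripper":1},
  {"translation":[-4,-16.5,-11.5],"twist":0,"gripper":1},
])

```text
clock: 2.7
eef_pos: [668.9, 236.6, 728.0]
tcp_rot: [-3.136, 0.006, -1.206]
contact_force: [1.0, 0.0, 0.7]
opening: 0.998
```

Run:
```python
from h import *
s=sense();print(s['clock'],s['qpos'].tolist(),s['eef_pos'],s['tcp_rot'])
cv2.imwrite("pics/w2.png",grab_frame("wrist"));m=camera_model("wrist")
import pickle;pickle.dump(m,open("w2.pkl","wb"))
```

```text
2.7 [0.3351810789822291, 0.5815639411516434, 0.21952238661117657, 0.007837293103108397, 2.33531581527542, 1.546550407731284] [668.91 236.64 728.  ] [-3.14  0.01 -1.21]
```

View pics/w2.png

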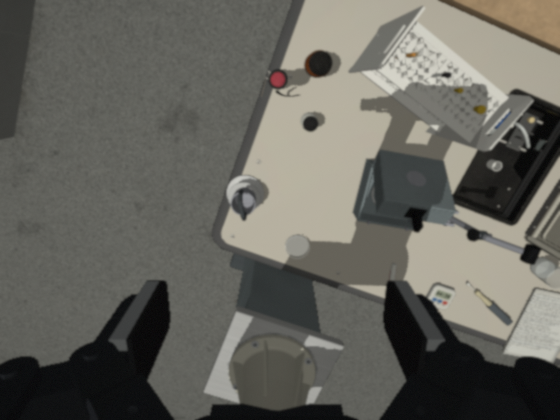

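The view from above shows the pot at (243,200), petri dish at (297,245), chamber at (405,190) and vial at (310,123). The arm is near full stretch (q3 = 0.22). I'll push one call past the limit.

arm_command([
  {"translation":[-0.8,-3.3,-2.3],"twist":0,"gripper":1},
  {"translation":[-1.6,-6.6,-4.6],"twist":0,"gripper":1},
  {"translation":[-2.4,-9.9,-6.9],"twist":0,"gripper":1},
  {"translation":[-3.2,-13.2,-9.2],"twist":0,"gripper":1},
  {"translation":[-4,-16.5,-11.5],"twist":0,"gripper":1},
])

```text
clock: 3.17
eef_pos: [668.8, 261.6, 743.9]
tcp_rot: [-3.108, 0.006, -1.205]
contact_force: [0.7, -0.1, -0.4]
opening: 1.003
```

Run:
```python
from h import *
s=sense();print(s['clock'],s['qpos'].tolist(),s['eef_pos'],s['tcp_rot'])
```

```text
3.1667 [0.36801470654772883, 0.6448183262997409, 0.06072266725496841, 0.008692774076375252, 2.4021693547827003, 1.5800545615396426] [668.78 261.63 743.89] [-3.11  0.01 -1.21]
```

The slant did change, by 0.03 rad outward, which is the direction I need. Pushing more horizontally should give more of it.

arm_command([
  {"translation":[0,-4,-1.2],"twist":0,"gripper":1},
  {"translation":[0,-8,-2.4],"twist":0,"gripper":1},
  {"translation":[0,-12,-3.6],"twist":0,"gripper":1},
  {"translation":[0,-16,-4.8],"twist":0,"gripper":1},
  {"translation":[0,-20,-6],"twist":0,"gripper":1},
])

```text
clock: 3.58
eef_pos: [716.3, 279.0, 705.3]
tcp_rot: [-3.081, 0.006, -1.206]
contact_force: [-0.7, 0.2, -0.2]
opening: 1.002
```

Run:
```python
from h import *
s=sense();print(s['clock'],s['qpos'].tolist(),s['eef_pos'],s['tcp_rot'])
```

```text
3.5833 [0.36676951789752943, 0.6989320446457788, 0.05978947404376458, 0.008315666971659376, 2.322612462821422, 1.5784425548483645] [716.27 278.99 705.3 ] [-3.08  0.01 -1.21]
```

arm_command([
  {"translation":[0,-40,-40],"twist":0,"gripper":1},
  {"translation":[0,-40,-40],"twist":0,"gripper":1},
  {"translation":[0,-40,-40],"twist":0,"gripper":1},
  {"translation":[0,-40,-40],"twist":0,"gripper":1},
  {"translation":[0,-40,-40],"twist":0,"gripper":1},
])

```text
clock: 4.0
eef_pos: [715.8, 277.7, 717.2]
tcp_rot: [-3.051, 0.006, -1.206]
contact_force: [-0.4, -0.0, -0.1]
opening: 1.004
```

Run:
```python
from h import *
s=sense();print(s['clock'],s['qpos'].tolist(),s['eef_pos'],s['tcp_rot'])
```

```text
4.0 [0.3653171686019076, 0.6845918088076849, 0.058529021524453974, 0.008581212632363427, 2.3079279316771353, 1.5772237095790878] [715.76 277.71 717.21] [-3.05  0.01 -1.21]
```

arm_command([
  {"translation":[0,-40,-40],"twist":0,"gripper":1},
  {"translation":[0,-40,-40],"twist":0,"gripper":1},
  {"translation":[0,-40,-40],"twist":0,"gripper":1},
  {"translation":[0,-40,-40],"twist":0,"gripper":1},
  {"translation":[0,-40,-40],"twist":0,"gripper":1},
])

```text
clock: 4.42
eef_pos: [714.9, 276.3, 729.0]
tcp_rot: [-3.022, 0.007, -1.206]
contact_force: [-0.5, 0.5, 0.3]
opening: 0.996
```

arm_command([
  {"translation":[0,-40,-40],"twist":0,"gripper":1},
  {"translation":[0,-40,-40],"twist":0,"gripper":1},
  {"translation":[0,-40,-40],"twist":0,"gripper":1},
  {"translation":[0,-40,-40],"twist":0,"gripper":1},
  {"translation":[0,-40,-40],"twist":0,"gripper":1},
])

```text
clock: 4.83
eef_pos: [711.9, 274.1, 742.8]
tcp_rot: [-2.992, 0.007, -1.206]
contact_force: [-0.2, 1.6, 0.3]
opening: 0.999
```

arm_command([
  {"translation":[0,-40,-30],"twist":0,"gripper":1},
  {"translation":[0,-40,-30],"twist":0,"gripper":1},
  {"translation":[0,-40,-30],"twist":0,"gripper":1},
  {"translation":[0,-40,-30],"twist":0,"gripper":1},
  {"translation":[0,-40,-30],"twist":0,"gripper":1},
])

```text
clock: 5.25
eef_pos: [723.9, 278.0, 741.9]
tcp_rot: [-2.963, 0.007, -1.205]
contact_force: [-0.7, -0.6, -0.4]
opening: 1.0
```

Run:
```python
from h import *
s=sense();print(s['clock'],s['qpos'].tolist(),s['eef_pos'],s['tcp_rot'])
```

```text
5.25 [0.3614421679927944, 0.6555729832952722, 0.0595216431401902, 0.009650308205381543, 2.247998003633907, 1.574249692927474] [723.89 278.03 741.94] [-2.96  0.01 -1.21]
```

The slant is 0.18 rad now. Its azimuth must match both the handle and the chamber, so I'll refine those before going on.

```bash
cat >> h.py <<'E'
from scipy.spatial.transform import Rotation as Ro
def Rt(s): return Ro.from_euler('xyz',s['tcp_rot']).as_matrix()
def tocm(s,d): return Rt(s).T@np.asarray(d,float)/10
def st():
    s=sense();R=Rt(s);z=R[:,2]
    print('t',round(s['clock'],2),'p',s['eef_pos'],'rpy',s['tcp_rot'],'F',s['contact_force'],'op',round(s['opening'],3))
    print(' tilt',np.arccos(-z[2]).round(3),'az',np.arctan2(z[1],z[0]).round(3),'xtool',R[:,0])
    return s
E
python3 - <<'E'
from h import *
s=st();print(tocm(s,[40,-300,0]))
im=cv2.imread("pics/w2.png")
cv2.imwrite("pics/w2a.png",cv2.resize(im[160:270,210:330],None,fx=6,fy=6,interpolation=cv2.INTER_CUBIC))
cv2.imwrite("pics/w2b.png",cv2.resize(im[140:280,340:560],None,fx=3.6,fy=3.6,interpolation=cv2.INTER_CUBIC))
E
```

```text
t 5.25 p [723.89 278.03 741.94] rpy [-2.96  0.01 -1.21] F [-0.68 -0.58 -0.41] op 1.0
 tilt 0.179 az 0.404 xtool [ 0.36 -0.93 -0.01]
[29.45  6.83 -1.44]
```

View pics/w2a.png

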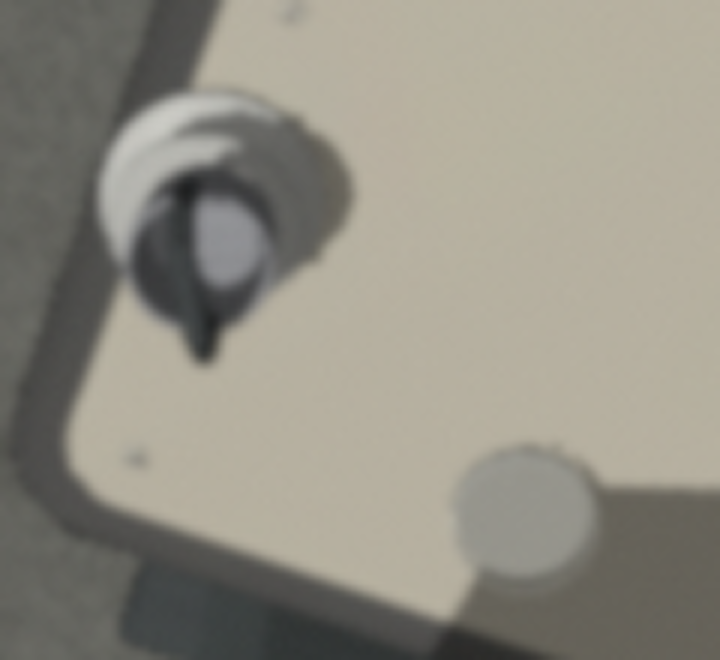

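View pics/w2b.png

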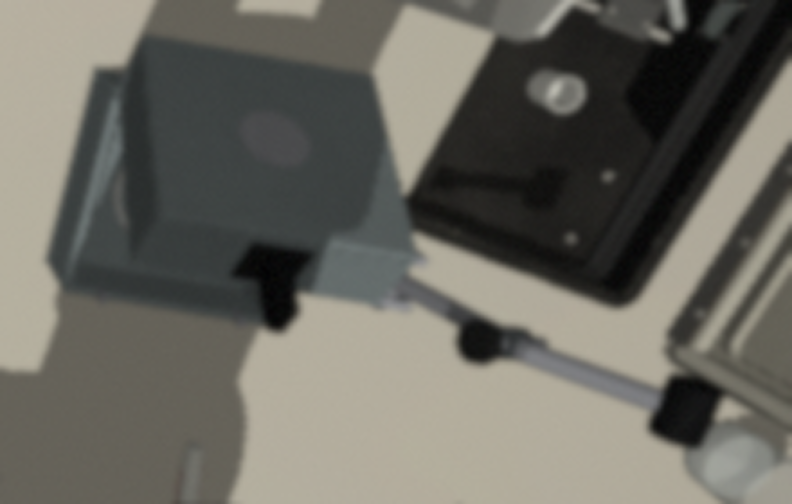

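Run:
```python
from h import *
import pickle
S=camera_model("scene");D=camera_model("side");W=pickle.load(open("w2.pkl","rb"))
e=lambda u,v:(215+u/6-.4,285+v/6-.4)
g=lambda u,v:(245+u/6-.4,270+v/6-.4)
w=lambda u,v:(210+u/6-.4,160+v/6-.4)
print("stand top z40:",onplane(S,e(245,268),40),onplane(D,g(266,310),40), "foot z0",onplane(S,e(245,300),0),onplane(D,g(263,385),0))
print("rim z85 w2",onplane(W,w(203,252),85))
print("handle z118", [onplane(S,e(*q),118) for q in [(192,150),(300,150)]],[onplane(D,g(*q),118) for q in [(213,198),(308,162)]], "w",onplane(W,w(204,345),118),onplane(W,w(190,225),118))
print("tri bends",tri([(S,e(192,150)),(D,g(213,198))]),tri([(S,e(300,150)),(D,g(308,162))]))
```

```text
stand top z40: [467.93 253.6   40.  ] [472.62 246.4   40.  ] foot z0 [472.3  248.63   0.  ] [472.71 251.18   0.  ]
rim z85 w2 [482.91 247.39  85.  ]
handle z118 [array([487.2 , 253.69, 118.  ]), array([450.17, 235.98, 118.  ])] [array([491.64, 260.59, 118.  ]), array([458.89, 238.77, 118.  ])] w [461.53 236.44 118.  ] [501.83 255.73 118.  ]
tri bends (array([493.53, 244.39,  99.04]), np.float64(0.07449814407254962)) (array([457.83, 225.05, 100.05]), np.float64(1.074152300700689))
```

The handle's middle is near (471,247) with bearing about 0.47. The chamber's yaw is 0.15. I'll push more at azimuth 0.14, so the slant ends up near azimuth 0.25.

Run:
```python
from h import *
s=st();print(tocm(s,[45,-175,-10]), tocm(s,[.79,.11,.5]))
```

```text
t 5.25 p [723.89 278.03 741.94] rpy [-2.96  0.01 -1.21] F [-0.68 -0.58 -0.41] op 1.0
 tilt 0.179 az 0.404 xtool [ 0.36 -0.93 -0.01]
[17.96  2.17  0.5 ] [ 0.02 -0.09 -0.04]
```

arm_command([
  {"translation":[3.6,0.4,0],"twist":0,"gripper":1},
  {"translation":[7.2,0.8,0],"twist":0,"gripper":1},
  {"translation":[10.8,1.2,0],"twist":0,"gripper":1},
  {"translation":[14.4,1.6,0],"twist":0,"gripper":1},
  {"translation":[17.6,1.6,0],"twist":0,"gripper":1},
])

```text
clock: 5.67
eef_pos: [771.0, 105.7, 737.7]
tcp_rot: [-2.962, 0.006, -1.206]
contact_force: [0.1, 0.4, 0.7]
opening: 1.0
```

Run:
```python
from h import *
s=st();print(s['qpos'],tocm(s,[400,56,250]))
```

```text
t 5.67 p [770.97 105.71 737.74] rpy [-2.96  0.01 -1.21] F [0.07 0.37 0.74] op 1.0
 tilt 0.18 az 0.4 xtool [ 0.36 -0.93 -0.01]
[0.11 0.66 0.06 0.07 2.25 1.36] [  8.88 -43.21 -17.62]
```

arm_command([
  {"translation":[9,-40,-28],"twist":0,"gripper":1},
  {"translation":[9,-40,-28],"twist":0,"gripper":1},
  {"translation":[9,-40,-28],"twist":0,"gripper":1},
  {"translation":[9,-40,-28],"twist":0,"gripper":1},
  {"translation":[9,-40,-28],"twist":0,"gripper":1},
])

```text
clock: 6.08
eef_pos: [784.6, 108.7, 736.7]
tcp_rot: [-2.931, 0.0, -1.206]
contact_force: [0.1, 0.4, 0.3]
opening: 1.002
```

arm_command([
  {"translation":[9,-40,-26],"twist":0,"gripper":1},
  {"translation":[9,-40,-26],"twist":0,"gripper":1},
  {"translation":[9,-40,-26],"twist":0,"gripper":1},
  {"translation":[9,-40,-26],"twist":0,"gripper":1},
  {"translation":[9,-40,-26],"twist":0,"gripper":1},
])

```text
clock: 6.5
eef_pos: [798.8, 108.6, 735.8]
tcp_rot: [-2.9, -0.006, -1.207]
contact_force: [-0.6, -0.1, 0.1]
opening: 1.001
```

arm_command([
  {"translation":[9,-40,-26],"twist":0,"gripper":1},
  {"translation":[9,-40,-26],"twist":0,"gripper":1},
  {"translation":[9,-40,-26],"twist":0,"gripper":1},
  {"translation":[9,-40,-26],"twist":0,"gripper":1},
  {"translation":[9,-40,-26],"twist":0,"gripper":1},
])

```text
clock: 6.92
eef_pos: [808.6, 108.4, 739.5]
tcp_rot: [-2.869, -0.013, -1.209]
contact_force: [-1.2, -0.8, -0.9]
opening: 1.0
```

Run:
```python
from h import *
s=st();print(s['qpos'],tocm(s,[400,56,250]))
```

```text
t 6.92 p [808.56 108.4  739.52] rpy [-2.87 -0.01 -1.21] F [-1.22 -0.82 -0.86] op 1.0
 tilt 0.273 az 0.316 xtool [ 0.35 -0.94  0.01]
[0.11 0.67 0.06 0.07 2.14 1.36] [  9.26 -44.64 -13.35]
```

arm_command([
  {"translation":[9,-40,-22],"twist":0,"gripper":1},
  {"translation":[9,-40,-22],"twist":0,"gripper":1},
  {"translation":[9,-40,-22],"twist":0,"gripper":1},
  {"translation":[9,-40,-22],"twist":0,"gripper":1},
  {"translation":[9,-40,-22],"twist":0,"gripper":1},
])

```text
clock: 7.33
eef_pos: [823.6, 109.5, 738.6]
tcp_rot: [-2.837, -0.02, -1.211]
contact_force: [0.1, 0.9, -0.4]
opening: 1.0
```

arm_command([
  {"translation":[9,-40,-22],"twist":0,"gripper":1},
  {"translation":[9,-40,-22],"twist":0,"gripper":1},
  {"translation":[9,-40,-22],"twist":0,"gripper":1},
  {"translation":[9,-40,-22],"twist":0,"gripper":1},
  {"translation":[9,-40,-22],"twist":0,"gripper":1},
])

```text
clock: 7.75
eef_pos: [834.0, 110.0, 742.7]
tcp_rot: [-2.804, -0.026, -1.213]
contact_force: [1.0, -0.2, 0.6]
opening: 1.001
```

arm_command([
  {"translation":[9,-40,-20],"twist":0,"gripper":1},
  {"translation":[9,-40,-20],"twist":0,"gripper":1},
  {"translation":[9,-40,-20],"twist":0,"gripper":1},
  {"translation":[9,-40,-20],"twist":0,"gripper":1},
  {"translation":[9,-40,-20],"twist":0,"gripper":1},
])

```text
clock: 8.17
eef_pos: [845.5, 110.7, 746.2]
tcp_rot: [-2.77, -0.033, -1.215]
contact_force: [-0.8, 0.5, -1.0]
opening: 0.998
```

arm_command([
  {"translation":[9,-40,-20],"twist":0,"gripper":1},
  {"translation":[9,-40,-20],"twist":0,"gripper":1},
  {"translation":[9,-40,-20],"twist":0,"gripper":1},
  {"translation":[9,-40,-20],"twist":0,"gripper":1},
  {"translation":[9,-40,-20],"twist":0,"gripper":1},
])

```text
clock: 8.58
eef_pos: [853.1, 110.7, 754.1]
tcp_rot: [-2.736, -0.04, -1.218]
contact_force: [0.7, 0.5, 0.5]
opening: 1.002
```

Run:
```python
from h import *
s=st();print(s['qpos'],tocm(s,[400,56,250]))
```

```text
t 8.58 p [853.06 110.73 754.13] rpy [-2.74 -0.04 -1.22] F [0.69 0.55 0.54] op 1.002
 tilt 0.407 az 0.259 xtool [ 0.35 -0.94  0.04]
[0.1  0.67 0.06 0.07 2.01 1.35] [  9.55 -45.99  -7.08]
```

arm_command([
  {"translation":[9,-40,-16],"twist":0,"gripper":1},
  {"translation":[9,-40,-16],"twist":0,"gripper":1},
  {"translation":[9,-40,-16],"twist":0,"gripper":1},
  {"translation":[9,-40,-16],"twist":0,"gripper":1},
  {"translation":[9,-40,-16],"twist":0,"gripper":1},
])

```text
clock: 9.0
eef_pos: [866.8, 112.0, 756.1]
tcp_rot: [-2.703, -0.047, -1.221]
contact_force: [1.2, 0.0, 0.1]
opening: 1.003
```

arm_command([
  {"translation":[9,-40,-16],"twist":0,"gripper":1},
  {"translation":[9,-40,-16],"twist":0,"gripper":1},
  {"translation":[9,-40,-16],"twist":0,"gripper":1},
  {"translation":[9,-40,-16],"twist":0,"gripper":1},
  {"translation":[9,-40,-16],"twist":0,"gripper":1},
])

```text
clock: 9.42
eef_pos: [875.9, 112.5, 763.2]
tcp_rot: [-2.667, -0.054, -1.225]
contact_force: [-0.1, -0.4, -0.5]
opening: 1.002
```

Run:
```python
from h import *
s=st();R=Rt(s)
a=np.arctan2(R[2,0],-R[2,1]);print('twist to level x',a)  # candidate
for tw in (a,-a,):
    print(tw,(R@Ro.from_euler('z',tw).as_matrix())[:,0])
print(tocm(s,np.array([400,200,330])-s['eef_pos']))
cv2.imwrite("pics/w3.png",grab_frame("wrist"));m=camera_model("wrist")
import pickle;pickle.dump(m,open("w3.pkl","wb"))
```

```text
t 9.42 p [875.94 112.5  763.24] rpy [-2.67 -0.05 -1.22] F [-0.08 -0.38 -0.48] op 1.002
 tilt 0.477 az 0.242 xtool [ 0.34 -0.94  0.05]
twist to level x 0.11748850623585488
0.11748850623585488 [ 0.24 -0.97  0.  ]
-0.11748850623585488 [ 0.43 -0.89  0.11]
[-26.67  56.35  18.24]
```

View pics/w3.png

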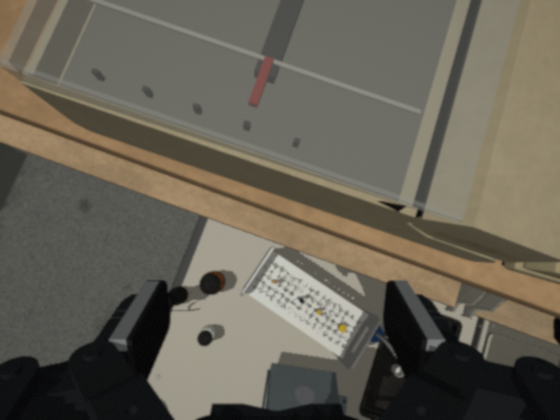

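There is a shelf just ahead (upper half of the picture), so I stop here. The slant is 0.477 rad at azimuth 0.24. I'll retreat toward the pot and level the tool's x axis on the way.

arm_command([
  {"translation":[-1.6,3.4,1.1],"twist":0.06,"gripper":1},
  {"translation":[-3.2,6.8,2.2],"twist":0.117,"gripper":1},
  {"translation":[-4.8,10.2,3.3],"twist":0.117,"gripper":1},
  {"translation":[-6.4,13.6,4.4],"twist":0.117,"gripper":1},
  {"translation":[-8,17,5.5],"twist":0.117,"gripper":1},
])

```text
clock: 9.88
eef_pos: [781.9, 130.1, 677.5]
tcp_rot: [-2.664, -0.0, -1.33]
contact_force: [0.6, 0.1, 0.9]
opening: 1.0
```

Run:
```python
from h import *
s=st();print(tocm(s,np.array([400,230,330])-s['eef_pos']))
```

```text
t 9.88 p [781.91 130.11 677.53] rpy [-2.66 -0.   -1.33] F [0.61 0.08 0.94] op 1.0
 tilt 0.478 az 0.241 xtool [ 0.24 -0.97  0.  ]
[-18.82  46.8   14.9 ]
```

arm_command([
  {"translation":[-1.4,3.5,1.1],"twist":0,"gripper":1},
  {"translation":[-2.8,7,2.2],"twist":0,"gripper":1},
  {"translation":[-4.2,10.5,3.3],"twist":0,"gripper":1},
  {"translation":[-5.6,14,4.4],"twist":0,"gripper":1},
  {"translation":[-7,17.5,5.5],"twist":0,"gripper":1},
])

```text
clock: 10.3
eef_pos: [636.9, 167.1, 547.0]
tcp_rot: [-2.663, -0.0, -1.33]
contact_force: [-0.3, 0.5, 0.3]
opening: 0.999
```

arm_command([
  {"translation":[-1.4,3.5,1.1],"twist":0,"gripper":1},
  {"translation":[-2.8,7,2.2],"twist":0,"gripper":1},
  {"translation":[-4.2,10.5,3.3],"twist":0,"gripper":1},
  {"translation":[-5.6,14,4.4],"twist":0,"gripper":1},
  {"translation":[-7,17.5,5.5],"twist":0,"gripper":1},
])

```text
clock: 10.72
eef_pos: [492.2, 203.9, 416.6]
tcp_rot: [-2.663, 0.0, -1.33]
contact_force: [0.2, 0.2, 0.5]
opening: 1.001
```

Run:
```python
from h import *
import pickle
s=st();print(tocm(s,np.array([400,230,330])-s['eef_pos']))
cv2.imwrite("pics/w4.png",grab_frame("wrist"));pickle.dump(camera_model("wrist"),open("w4.pkl","wb"))
```

```text
t 10.72 p [492.19 203.9  416.61] rpy [-2.66  0.   -1.33] F [0.25 0.22 0.47] op 1.001
 tilt 0.479 az 0.241 xtool [ 0.24 -0.97 -0.  ]
[-4.73 11.38  3.85]
```

View pics/w4.png

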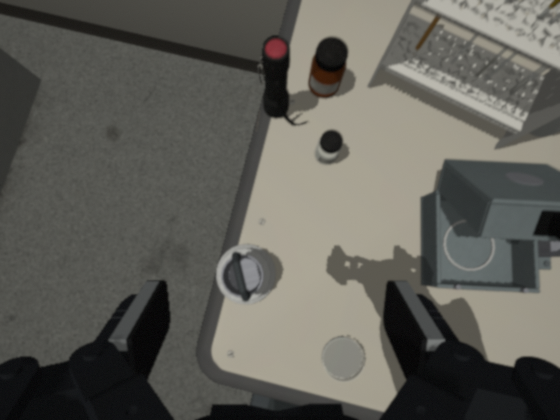

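The pot is at (242,272), the ring is at (470,245), the chamber's front wall bottom runs about (430,285)-(535,290) and the vial is at (331,143). I'll enlarge this view.

Run:
```python
import cv2
im=cv2.imread("pics/w4.png")
cv2.imwrite("pics/w4a.png",cv2.resize(im[235:310,205:285],None,fx=8,fy=8,interpolation=cv2.INTER_CUBIC))
cv2.imwrite("pics/w4b.png",cv2.resize(im[150:300,410:560],None,fx=4,fy=4,interpolation=cv2.INTER_CUBIC))
```

```text
(no output)
```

View pics/w4a.png

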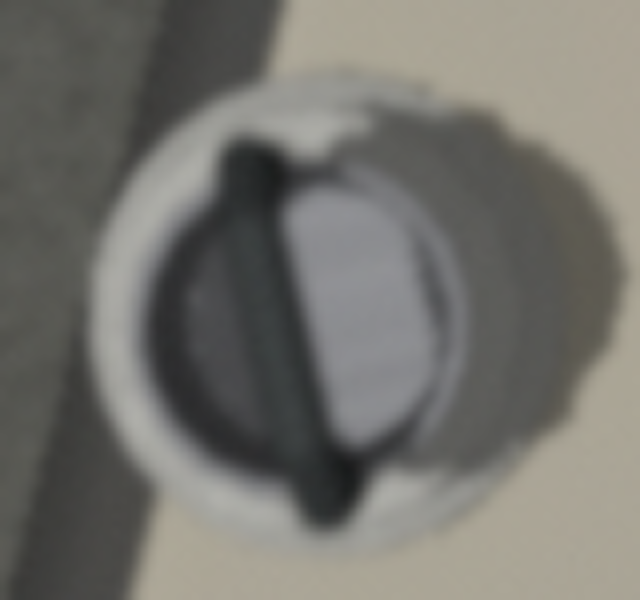

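View pics/w4b.png

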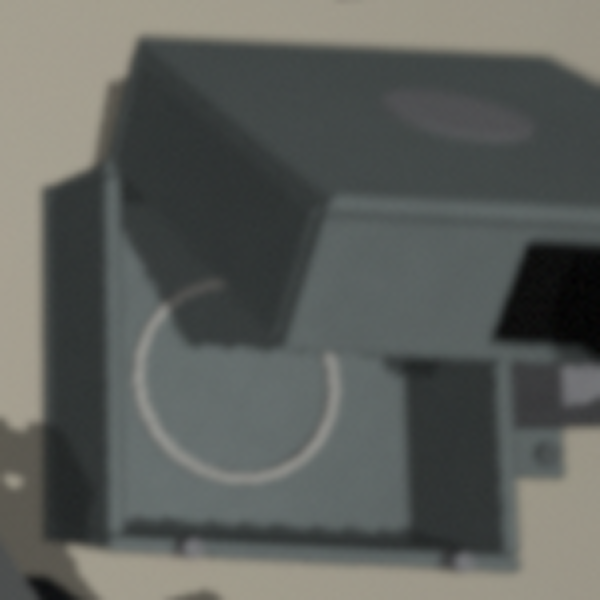

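Run:
```python
from h import *
import pickle
S=camera_model("scene");D=camera_model("side");W=pickle.load(open("w2.pkl","rb"));V=pickle.load(open("w4.pkl","rb"))
v=lambda u,w_:(205+u/8-.44,235+w_/8-.44)
c=lambda u,w_:(410+u/4-.375,150+w_/4-.375)
e=lambda u,v:(215+u/6-.4,285+v/6-.4)
g=lambda u,v:(245+u/6-.4,270+v/6-.4)
w=lambda u,v:(210+u/6-.4,160+v/6-.4)
a=lambda u,v:(215+u/4-.375,105+v/4-.375)
b=lambda u,v:(205+u/4-.375,115+v/4-.375)
print("handle mid",onplane(V,v(287,335),118),"ends",onplane(V,v(248,165),110),onplane(V,v(325,505),110))
print("rim",onplane(V,v(305,320),85))
print("tri mid",tri([(V,v(287,335)),(S,e(246,150))]),tri([(V,v(287,335)),(D,g(261,180))]),tri([(V,v(287,335)),(S,e(246,150)),(D,g(261,180))]))
print("ring",onplane(V,c(239,382),9),"S",onplane(S,a(217,492),9),"D",onplane(D,b(218,490),9),tri([(V,c(239,382)),(S,a(217,492)),(D,b(218,490))]))
FL=tri([(V,c(110,545)),(S,a(277,541)),(D,b(311,504))]);FR=tri([(V,c(517,565)),(S,a(319,400)),(D,b(301,383))]);BL=tri([(V,c(108,172)),(S,a(95,493)),(D,b(120,508))])
LL=tri([(V,c(280,347)),(S,a(180,412)),(D,b(215,380))]);LU=tri([(V,c(325,200)),(S,a(133,376)),(D,b(165,350))])
for n,x in zip("FL FR BL LL LU".split(),[FL,FR,BL,LL,LU]):print(n,*x)
print(onplane(V,c(110,545),60),onplane(V,c(517,565),60),onplane(V,c(108,172),60))
```

```text
handle mid [462.36 241.01 118.  ] ends [485.02 253.76 110.  ] [438.84 229.83 110.  ]
rim [462.92 241.39  85.  ]
tri mid (array([463.67, 241.86, 118.2 ]), np.float64(2.5510828063041515)) (array([464.96, 241.98, 111.63]), np.float64(4.914819953844301)) (array([465.85, 242.27, 113.6 ]), np.float64(4.520877712475226))
ring [579.75 -69.95   9.  ] S [595.19 -73.74   9.  ] D [596.77 -74.53   9.  ] (array([582.33, -62.85,  22.35]), np.float64(4.109555956897566))
FL [511.23 -10.46  63.37] 3.097594707832741
FR [ 535.57 -136.28   72.88] 2.4514390972524325
BL [636.79  13.44  65.28] 4.282444547702994
LL [570.16   2.59 174.76] 4.334168701315718
LU [603.86   9.56 198.71] 3.1835215710874536
[508.48 -12.53  60.  ] [ 534.25 -145.44   60.  ] [632.55  11.16  60.  ]
```

The wrist pose was read after the frame while the arm was still settling, so that view is off by several mm. I'll correct it from the TCP pose read before the frame.

```bash
cat > fix.py <<'E'
from h import *
import pickle
# camera-in-tool from start
R0=Ro.from_euler('xyz',[3.142,.001,-1.214]).as_matrix();T0=np.eye(4);T0[:3,:3]=R0;T0[:3,3]=[218.127,-585.207,230.586]
C0=np.eye(4);C0[:3]=[[.349,-.886,-.307,296.602],[-.937,-.33,-.113,-556.053],[-.001,.327,-.945,373.133]]
X=np.linalg.inv(T0)@C0
S=camera_model("scene");D=camera_model("side");V=pickle.load(open("w4.pkl","rb"))
T=np.eye(4);T[:3,:3]=Ro.from_euler('xyz',[-2.663,0,-1.33]).as_matrix();T[:3,3]=[492.19,203.9,416.61]
P=T@X
V["pose"]=V["pose"].copy()
print("cam in tool",X[:3,3],"old",V["pose"][:3,3],"new",P[:3,3])
V["pose"][:3,3]=P[:3,3]
v=lambda u,w_:(205+u/8-.44,235+w_/8-.44)
c=lambda u,w_:(410+u/4-.375,150+w_/4-.375)
e=lambda u,v:(215+u/6-.4,285+v/6-.4)
g=lambda u,v:(245+u/6-.4,270+v/6-.4)
a=lambda u,v:(215+u/4-.375,105+v/4-.375)
b=lambda u,v:(205+u/4-.375,115+v/4-.375)
E
python3 - <<'E'
from fix import *
print("handle mid",onplane(V,v(287,335),118),"ends",onplane(V,v(248,165),110),onplane(V,v(325,505),110))
print("rim",onplane(V,v(305,320),85))
print("tri mid",tri([(V,v(287,335)),(S,e(246,150))]),tri([(V,v(287,335)),(D,g(261,180))]),tri([(V,v(287,335)),(S,e(246,150)),(D,g(261,180))]))
print("ring",onplane(V,c(239,382),9),"S",onplane(S,a(217,492),9),"D",onplane(D,b(218,490),9),tri([(V,c(239,382)),(S,a(217,492)),(D,b(218,490))]))
FL=tri([(V,c(110,545)),(S,a(277,541)),(D,b(311,504))]);FR=tri([(V,c(517,565)),(S,a(319,400)),(D,b(301,383))]);BL=tri([(V,c(108,172)),(S,a(95,493)),(D,b(120,508))])
LL=tri([(V,c(280,347)),(S,a(180,412)),(D,b(215,380))]);LU=tri([(V,c(325,200)),(S,a(133,376)),(D,b(165,350))])
for n,x in zip("FL FR BL LL LU".split(),[FL,FR,BL,LL,LU]):print(n,*x)
print(onplane(V,c(110,545),60),onplane(V,c(517,565),60),onplane(V,c(108,172),60))
# chamber fit
obs=[(V,c(110,545),(-68,70,60)),(V,c(517,565),(-68,-70,60)),(V,c(108,172),(68,70,60)),(S,a(277,541),(-68,70,60)),(S,a(273,587),(-68,70,0)),(S,a(319,400),(-68,-70,60)),(S,a(95,493),(68,70,60)),(S,a(98,550),(68,70,0)),
(D,b(311,504),(-68,70,60)),(D,b(310,569),(-68,70,0)),(D,b(120,508),(68,70,60)),(D,b(122,572),(68,70,0)),(D,b(301,383),(-68,-70,60))]
f=lambda q:np.concatenate([proj(m,frame(*q)(p))-uv for m,uv,p in obs])
r=least_squares(f,[600,-75,.15],loss='soft_l1');print("chamber",r.x,f(r.x).reshape(-1,2))
E
```

```text
cam in tool [  -0.05  -83.77 -142.51] old [495.47 205.48 573.64] new [500.66 206.03 581.69]
handle mid [466.97 242.19 118.  ] ends [490.03 255.15 110.  ] [443.05 230.81 110.  ]
rim [467.58 242.53  85.  ]
tri mid (array([467.35, 242.69, 116.1 ]), np.float64(0.986504575861801)) (array([468.61, 242.99, 112.  ]), np.float64(3.2397353567359914)) (array([468.9 , 242.98, 113.09]), np.float64(3.122448839758647))
ring [586.15 -73.33   9.  ] S [595.19 -73.74   9.  ] D [596.77 -74.53   9.  ] (array([588.3 , -70.09,  14.59]), np.float64(2.543071238580012))
FL [515.69 -16.62  55.96] 1.7389892590175577
FR [ 541.39 -149.34   60.88] 1.4367032052726358
BL [643.02   9.48  61.6 ] 2.47742256906443
LL [576.76  -4.42 168.08] 2.866339161798578
LU [611.3    3.16 193.51] 1.2018694865486168
[513.87 -15.4   60.  ] [ 540.04 -150.39   60.  ] [639.89   8.66  60.  ]
chamber [595.74 -70.42   0.18] [[-1.09 -2.3 ]
 [ 0.73 -0.58]
 [ 0.15 -7.49]
 [ 0.31 -0.3 ]
 [ 1.07  1.33]
 [ 1.79  0.25]
 [-0.26  1.8 ]
 [ 0.39  0.78]
 [ 1.31 -0.67]
 [ 1.41 -1.  ]
 [-0.26 -0.19]
 [ 0.5  -0.26]
 [ 1.23 -1.06]]
```

Run:
```python
from h import *
s=st();print(tocm(s,np.array([415,229,230])-s['eef_pos']))
```

```text
t 10.77 p [485.24 202.81 408.53] rpy [-2.68 -0.   -1.33] F [-4.98 -1.78 -6.14] op 1.001
 tilt 0.466 az 0.239 xtool [ 0.24 -0.97  0.  ]
[-4.23 13.56 13.16]
```

arm_command([
  {"translation":[-1,2.8,2.7],"twist":0,"gripper":1},
  {"translation":[-2,5.6,5.4],"twist":0,"gripper":1},
  {"translation":[-3,8.4,8.1],"twist":0,"gripper":1},
  {"translation":[-4,11.2,10.8],"twist":0,"gripper":1},
  {"translation":[-4.2,13.6,13.2],"twist":0,"gripper":1},
])

```text
clock: 11.18
eef_pos: [413.7, 229.4, 228.5]
tcp_rot: [-2.674, 0.001, -1.329]
contact_force: [1.9, -0.2, -0.3]
opening: 0.999
```

arm_command([
  {"translation":[0,0,0],"twist":0,"gripper":1},
  {"translation":[0,0,0],"twist":0,"gripper":1},
  {"translation":[0,0,0],"twist":0,"gripper":1},
  {"translation":[0,0,0],"twist":0,"gripper":1},
  {"translation":[0,0,0],"twist":0,"gripper":1},
])

```text
clock: 11.6
eef_pos: [415.7, 230.2, 231.2]
tcp_rot: [-2.67, 0.002, -1.33]
contact_force: [0.4, 0.2, 0.1]
opening: 0.998
```

Run:
```python
from h import *
import pickle
s=st();m=camera_model("wrist")
im=grab_frame("wrist");cv2.imwrite("pics/w5.png",im);pickle.dump(m,open("w5.pkl","wb"))
```

```text
t 11.6 p [415.72 230.23 231.19] rpy [-2.67  0.   -1.33] F [0.42 0.25 0.13] op 0.998
 tilt 0.472 az 0.245 xtool [ 0.24 -0.97 -0.  ]
```

View pics/w5.png

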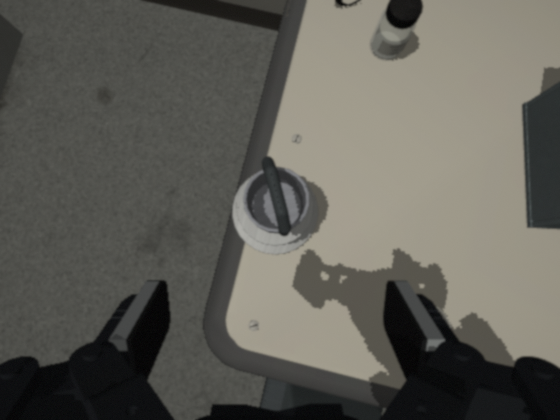

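The static picture shows the handle bar from (269,163) to (286,232), with its middle at about (277,198).

Run:
```python
import cv2
im=cv2.imread("pics/w5.png");cv2.imwrite("pics/w5a.png",cv2.resize(im[150:260,225:325],None,fx=5.4,fy=5.4,interpolation=cv2.INTER_CUBIC))
```

```text
(no output)
```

View pics/w5a.png

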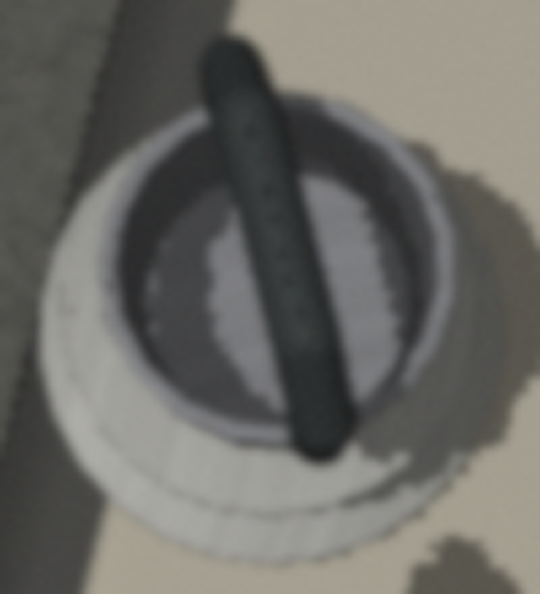

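Run:
```python
from fix import *
U=pickle.load(open("w5.pkl","rb"))
q=lambda u,v:(225+u/5.4-.4,150+v/5.4-.4)
print("rim",onplane(U,q(281,270),85),"mid",onplane(U,q(281,240),118),"bends",onplane(U,q(245,105),118),onplane(U,q(318,375),118))
print("legends z105",onplane(U,q(230,60),108),onplane(U,q(320,440),108))
print(tri([(U,q(281,243)),(S,e(246,150)),(V,v(287,335))]),tri([(U,q(281,243)),(S,e(246,150)),(D,g(261,180))]))
s=st()
z=Rt(s)[:,2]
for G in ([463,241,118],):
    t=np.array(G)+19*z;print("tcp",t,"pre",t-60*z, tocm(s,t-60*z-s['eef_pos']),tocm(s,t-s['eef_pos']))
```

```text
cam in tool [  -0.05  -83.77 -142.51] old [495.47 205.48 573.64] new [500.66 206.03 581.69]
rim [472.25 244.22  85.  ] mid [471.34 243.95 118.  ] bends [488.73 253.38 118.  ] [454.31 234.56 118.  ]
legends z105 [496.99 257.86 108.  ] [446.45 232.19 108.  ]
(array([469.35, 243.4 , 121.65]), np.float64(2.041211825976063)) (array([472.14, 243.94, 112.08]), np.float64(1.6216359989415992))
t 11.65 p [415.38 230.01 230.77] rpy [-2.67  0.   -1.33] F [ 0.49 -0.62 -0.18] op 1.003
 tilt 0.471 az 0.245 xtool [ 0.24 -0.97 -0.  ]
tcp [471.37 243.09 101.07] pre [444.95 236.49 154.53] [0.09 0.76 8.17] [ 0.09  0.76 14.17]
```

arm_command([
  {"translation":[0.1,0.6,3.5],"twist":0,"gripper":1},
  {"translation":[0.1,0.6,7],"twist":0,"gripper":1},
  {"translation":[0.1,0.6,10.5],"twist":0,"gripper":1},
  {"translation":[0.1,0.6,13],"twist":0,"gripper":1},
  {"translation":[0.1,0.6,14.2],"twist":0,"gripper":1},
])

```text
clock: 12.07
eef_pos: [474.2, 243.4, 99.6]
tcp_rot: [-2.672, 0.002, -1.331]
contact_force: [-0.5, 0.1, -0.4]
opening: 0.997
```

Run:
```python
from h import *
s=st();print(tocm(s,np.array([473.4,243.4,101])-s['eef_pos']))
cv2.imwrite("pics/d6.png",grab_frame("side")[240:380,210:390].repeat(4,0).repeat(4,1))
cv2.imwrite("pics/w6.png",grab_frame("wrist"))
s=st()
```

```text
t 12.07 p [474.16 243.38  99.57] rpy [-2.67  0.   -1.33] F [-0.47  0.09 -0.36] op 0.997
 tilt 0.47 az 0.244 xtool [ 0.24 -0.97 -0.  ]
[-0.02  0.   -0.16]
t 12.17 p [473.73 242.99 100.18] rpy [-2.67  0.   -1.33] F [-0.79 -0.16  0.32] op 1.001
 tilt 0.469 az 0.242 xtool [ 0.24 -0.97 -0.  ]
```

View pics/d6.png

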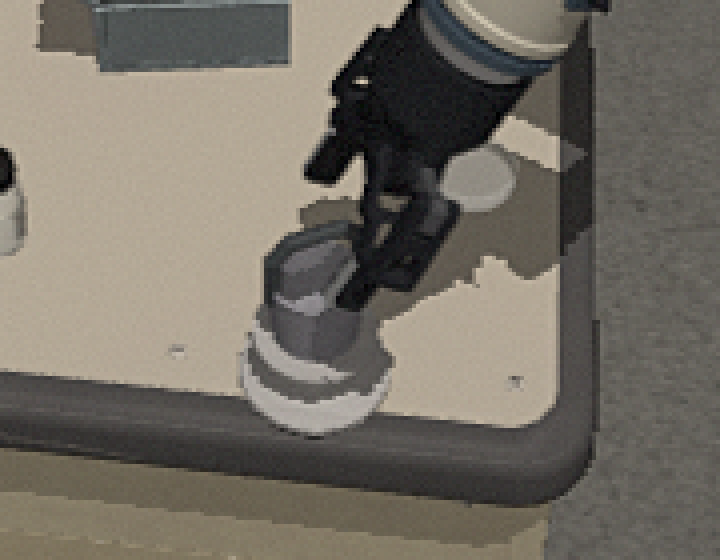

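View pics/w6.png

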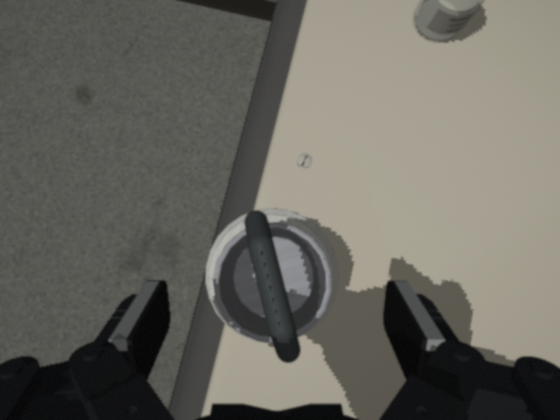

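Run:
```python
from fix import *
U=pickle.load(open("w5.pkl","rb"));Xi=np.linalg.inv(X)
for p in ([0,0,-19],[0,0,0],[0,-11,-19],[0,11,-19]):
    c_=Xi@np.array(p+[1.]);print(p,U['fx']*c_[0]/c_[2]+U['cx'],U['fy']*c_[1]/c_[2]+U['cy'])
```

```text
cam in tool [  -0.05  -83.77 -142.51] old [495.47 205.48 573.64] new [500.66 206.03 581.69]
[0, 0, -19] 276.6571145408472 306.94807274272057
[0, 0, 0] 276.62767663793716 281.2268506525133
[0, -11, -19] 276.64618719543205 281.625512239612
[0, 11, -19] 276.6675093393064 331.0365318240335
```

The projected grasp point (277,307) lies on the bar about 10 mm to the robot side of its middle, which is what I wanted. Closing now.

arm_command([
  {"translation":[0,0,0],"twist":0,"gripper":0.4},
  {"translation":[0,0,0],"twist":0,"gripper":0.2},
  {"translation":[0,0,0],"twist":0,"gripper":0},
  {"translation":[0,0,0],"twist":0,"gripper":0},
  {"translation":[0,0,0],"twist":0,"gripper":0},
], squeeze=70)

```text
clock: 12.58
eef_pos: [474.0, 243.3, 101.2]
tcp_rot: [-2.671, 0.002, -1.331]
contact_force: [0.3, 0.4, 0.2]
opening: 0.307
```

arm_command([
  {"translation":[0,0,0],"twist":0,"gripper":0},
  {"translation":[0,0,0],"twist":0,"gripper":0},
  {"translation":[0,0,0],"twist":0,"gripper":0},
  {"translation":[0,0,0],"twist":0,"gripper":0},
  {"translation":[0,0,0],"twist":0,"gripper":0},
])

```text
clock: 13.0
eef_pos: [474.7, 243.6, 101.9]
tcp_rot: [-2.669, 0.002, -1.331]
contact_force: [0.8, -0.4, 6.7]
opening: 0.087
```

Run:
```python
from h import *
s=st()
cv2.imwrite("pics/w7.png",grab_frame("wrist"))
s=sense();print(tocm(s,[0,0,150]))
```

```text
t 13.0 p [474.68 243.65 101.92] rpy [-2.67  0.   -1.33] F [ 0.76 -0.35  6.66] op 0.087
 tilt 0.472 az 0.244 xtool [ 0.24 -0.97 -0.  ]
[ -0.03  -6.83 -13.36]
```

View pics/w7.png

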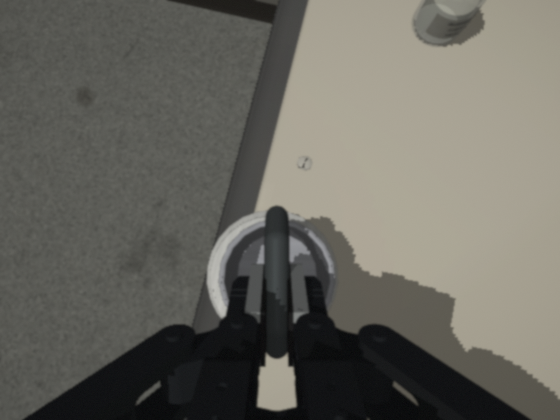

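The bar has turned to line up with the pads and the opening is 0.087, so it is gripped. Lifting, then moving toward the chamber's front.

arm_command([
  {"translation":[0,-0.6,-1.2],"twist":0,"gripper":0},
  {"translation":[0,-1.4,-2.7],"twist":0,"gripper":0},
  {"translation":[0,-2.3,-4.5],"twist":0,"gripper":0},
  {"translation":[0,-3.2,-6.3],"twist":0,"gripper":0},
  {"translation":[0,-4.0,-8.0],"twist":0,"gripper":0},
])

```text
clock: 13.47
eef_pos: [473.2, 243.0, 191.6]
tcp_rot: [-2.671, 0.002, -1.331]
contact_force: [0.3, 0.1, -1.7]
opening: 0.095
```

Run:
```python
from h import *
s=st()
print(tocm(s,np.array([450,80,215])-s['eef_pos']))
```

```text
t 13.47 p [473.18 243.05 191.64] rpy [-2.67  0.   -1.33] F [ 0.33  0.07 -1.71] op 0.095
 tilt 0.471 az 0.244 xtool [ 0.24 -0.97 -0.  ]
[15.28  4.39 -4.89]
```

arm_command([
  {"translation":[3.5,1,-1],"twist":0,"gripper":0},
  {"translation":[7,2,-2],"twist":0,"gripper":0},
  {"translation":[10.5,3,-3],"twist":0,"gripper":0},
  {"translation":[13.5,4,-4.2],"twist":0,"gripper":0},
  {"translation":[15.3,4.4,-4.9],"twist":0,"gripper":0},
])

```text
clock: 13.88
eef_pos: [447.6, 77.7, 214.3]
tcp_rot: [-2.673, 0.002, -1.331]
contact_force: [-0.2, -0.4, -3.0]
opening: 0.093
```

arm_command([
  {"translation":[0,0,0],"twist":0,"gripper":0},
  {"translation":[0,0,0],"twist":0,"gripper":0},
  {"translation":[0,0,0],"twist":0,"gripper":0},
  {"translation":[0,0,0],"twist":0,"gripper":0},
  {"translation":[0,0,0],"twist":0,"gripper":0},
])

```text
clock: 14.3
eef_pos: [447.5, 78.7, 213.9]
tcp_rot: [-2.674, 0.002, -1.329]
contact_force: [-0.8, 0.6, -2.0]
opening: 0.093
```

Run:
```python
from h import *
import pickle
s=st();m=camera_model("wrist")
im=grab_frame("wrist");cv2.imwrite("pics/w8.png",im);pickle.dump(m,open("w8.pkl","wb"))
d=grab_frame("side");cv2.imwrite("pics/d8.png",d);cv2.imwrite("pics/d8a.png",cv2.resize(d[100:300,200:380],None,fx=3,fy=3,interpolation=cv2.INTER_CUBIC))
```

```text
t 14.3 p [447.54  78.67 213.93] rpy [-2.67  0.   -1.33] F [-0.79  0.57 -1.97] op 0.093
 tilt 0.468 az 0.247 xtool [ 0.24 -0.97 -0.  ]
```

View pics/w8.png

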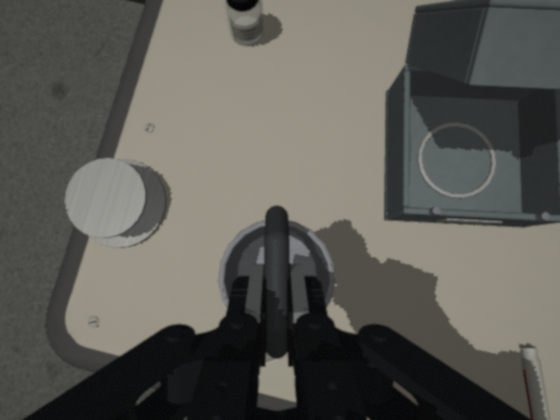

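View pics/d8a.png

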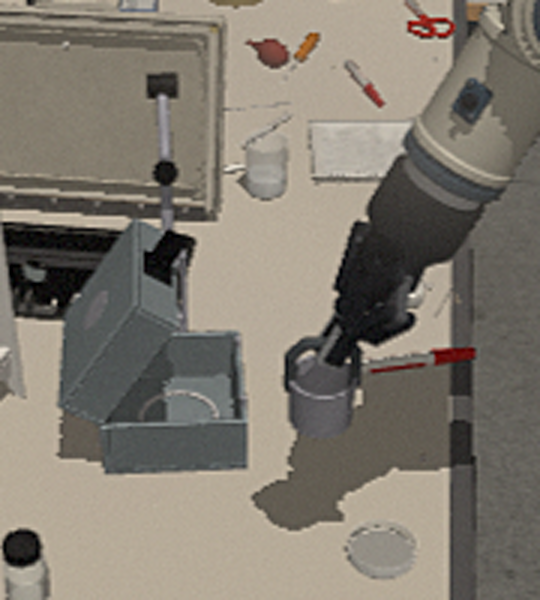

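This view shows the whole ring with its centre at (457,160), the chamber's front-left top corner at (406,208), and the pot rim centred at about (276,278), hanging upright.

Run:
```python
import cv2
im=cv2.imread("pics/w8.png")
cv2.imwrite("pics/w8a.png",cv2.resize(im[60:240,375:560],None,fx=4,fy=4,interpolation=cv2.INTER_CUBIC)[:, :740])
cv2.imwrite("pics/w8b.png",cv2.resize(im[190:380,200:355],None,fx=3,fy=3,interpolation=cv2.INTER_CUBIC))
```

```text
(no output)
```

View pics/w8a.png

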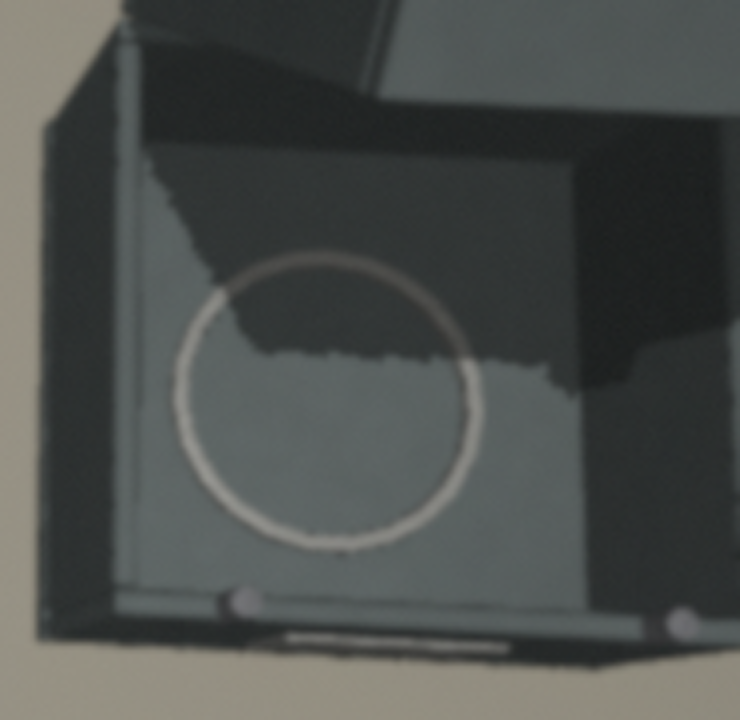

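View pics/w8b.png

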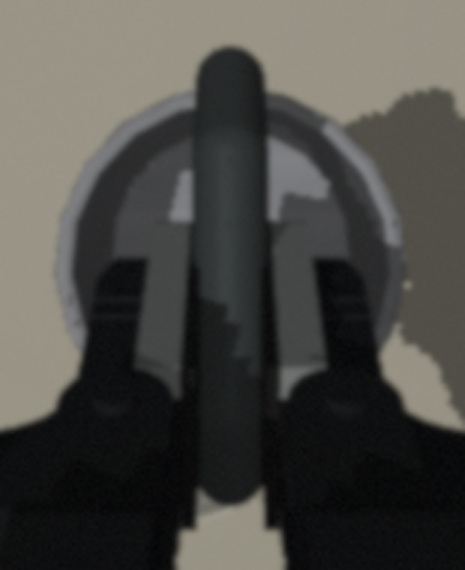

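Run:
```python
from fix import *
U=pickle.load(open("w8.pkl","rb"))
q=lambda u,v:(375+u/4-.375,60+v/4-.375)
r_=lambda u,v:(200+u/3-.33,190+v/3-.33)
print("ring",onplane(U,q(329,400),10))
for n,p,z in [("floorBL",(142,143),6),("floorBR",(575,160),6),("floorFR",(587,610),6),("topFL",(115,610),60),("topBL",(125,25),60),("botFL",(40,638),0),("botBL",(45,127),0)]:
    print(n,onplane(U,q(*p),z))
obs=[(q(142,143),(62,64,6)),(q(575,160),(62,-64,6)),(q(587,610),(-62,-64,6)),(q(115,610),(-68,70,60)),(q(125,25),(68,70,60)),(q(40,638),(-68,70,0)),(q(45,127),(68,70,0))]
f=lambda x:np.concatenate([proj(U,frame(*x)(p))-uv for uv,p in obs])
rr=least_squares(f,[600,-75,.15],loss='soft_l1');print("chamber",rr.x,f(rr.x).reshape(-1,2))
c,s_=np.cos(rr.x[2]),np.sin(rr.x[2]);d=onplane(U,q(329,400),10)[:2]-rr.x[:2];print("ring in chamber",c*d[0]+s_*d[1],-s_*d[0]+c*d[1])
s=st();z=Rt(s)[:,2];G=s['eef_pos']-19*z
for rz in (G[2]-33,):
    p=onplane(U,r_(230,263),rz);print("grasp",G,"rim centre",p,"offset",p[:2]-G[:2], "TCP->pot",p[:2]-s['eef_pos'][:2])
print("bar mid",onplane(U,r_(230,272),G[2]-3)[:2]-G[:2])
print("tri ring w8+S+D",tri([(U,q(329,400)),(S,a(217,492)),(D,b(218,490))]))
```

```text
cam in tool [  -0.05  -83.77 -142.51] old [495.47 205.48 573.64] new [500.66 206.03 581.69]
ring [594.33 -70.9   10.  ]
floorBL [651.71 -13.44   6.  ]
floorBR [ 673.79 -123.02    6.  ]
floorFR [ 558.29 -144.12    6.  ]
topFL [519.84 -14.32  60.  ]
topBL [650.04   9.26  60.  ]
botFL [520.05 -15.26   0.  ]
botBL [653.11  10.74   0.  ]
chamber [599.91 -71.28   0.19] [[-16.38  -0.99]
 [ -0.7    0.69]
 [  0.58   7.42]
 [  1.22   0.18]
 [ -0.38  -3.78]
 [  0.07   0.14]
 [  0.49  -0.24]]
ring in chamber -5.408514252033299 1.4268639057132382
t 14.4 p [447.55  78.57 214.  ] rpy [-2.67  0.   -1.33] F [-0.27 -0.41 -1.22] op 0.091
 tilt 0.468 az 0.247 xtool [ 0.24 -0.97 -0.  ]
grasp [439.24  76.48 230.96] rim centre [448.27  78.94 197.96] offset [9.03 2.46] TCP->pot [0.72 0.37]
bar mid [9.46 2.49]
tri ring w8+S+D (array([593.79, -70.11,  12.18]), np.float64(0.7249938172342354))
```

The ring is at (594,-71), the chamber yaw 0.19, and the pot centre is 0.7 mm ahead of the TCP. The height check gives 12 mm for the ring top, against an expected 10 mm. Next I'll move to a point back along the tool axis from the seat.

Run:
```python
from h import *
s=st();z=Rt(s)[:,2]
F=np.array([591.6,-72,67.9]);A=F-105*z
print(A,tocm(s,A-s['eef_pos']))
```

```text
t 14.4 p [447.55  78.57 214.  ] rpy [-2.67  0.   -1.33] F [-0.27 -0.41 -1.22] op 0.091
 tilt 0.468 az 0.247 xtool [ 0.24 -0.97 -0.  ]
[545.68 -83.56 161.62] [18.1  -2.7   7.18]
```

arm_command([
  {"translation":[3.6,-0.5,1],"twist":0,"gripper":0},
  {"translation":[7.2,-1,2],"twist":0,"gripper":0},
  {"translation":[10.8,-1.5,3.5],"twist":0,"gripper":0},
  {"translation":[14.4,-2.1,5],"twist":0,"gripper":0},
  {"translation":[17,-2.6,6.5],"twist":0,"gripper":0},
])

```text
clock: 14.82
eef_pos: [541.2, -76.2, 167.0]
tcp_rot: [-2.672, 0.001, -1.329]
contact_force: [-0.2, -0.3, -1.6]
opening: 0.09
```

Run:
```python
from h import *
s=st();z=Rt(s)[:,2]
F=np.array([591.6,-72,67.9]);A=F-80*z
print(A,tocm(s,A-s['eef_pos']))
d=grab_frame("side");cv2.imwrite("pics/d9a.png",cv2.resize(d[100:280,190:370],None,fx=3.3,fy=3.3,interpolation=cv2.INTER_CUBIC))
st()
```

```text
t 14.82 p [541.17 -76.2  167.02] rpy [-2.67  0.   -1.33] F [-0.24 -0.26 -1.61] op 0.09
 tilt 0.469 az 0.243 xtool [ 0.24 -0.97 -0.  ]
[556.49 -80.72 139.25] [0.81 0.03 3.1 ]
t 14.87 p [543.76 -78.86 165.69] rpy [-2.67 -0.   -1.33] F [ 3.49 -1.77 -2.68] op 0.092
 tilt 0.469 az 0.238 xtool [ 0.24 -0.97  0.  ]
```

View pics/d9a.png

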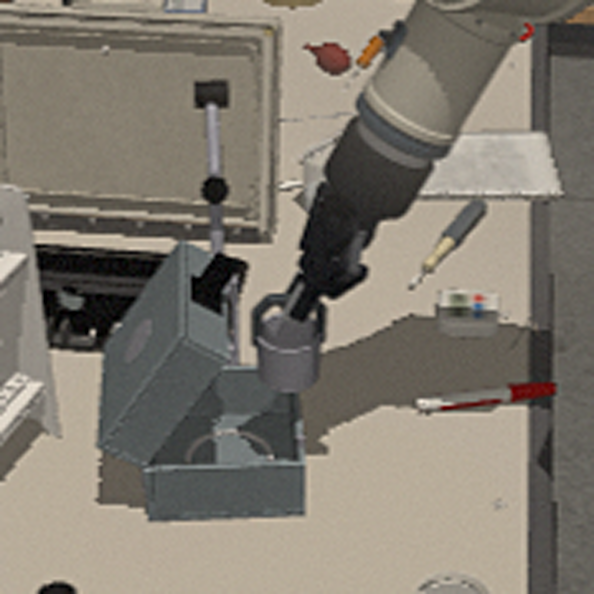

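The pot is above the front wall and clear of the lid. I'll advance along the tool axis.

Run:
```python
from h import *
s=st();F=np.array([591.6,-72,67.9]);print(tocm(s,F-s['eef_pos']))
```

```text
t 14.87 p [543.76 -78.86 165.69] rpy [-2.67 -0.   -1.33] F [ 3.49 -1.77 -2.68] op 0.092
 tilt 0.469 az 0.238 xtool [ 0.24 -0.97  0.  ]
[ 0.46  0.14 10.9 ]
```

arm_command([
  {"translation":[0.2,0.1,1.2],"twist":0,"gripper":0},
  {"translation":[0.4,0.1,2.4],"twist":0,"gripper":0},
  {"translation":[0.5,0.1,3.6],"twist":0,"gripper":0},
  {"translation":[0.5,0.1,4.8],"twist":0,"gripper":0},
  {"translation":[0.5,0.1,5.5],"twist":0,"gripper":0},
])

```text
clock: 15.28
eef_pos: [568.5, -77.4, 114.7]
tcp_rot: [-2.673, -0.0, -1.33]
contact_force: [0.3, 0.5, -3.0]
opening: 0.094
```

Run:
```python
from h import *
s=st();F=np.array([591.6,-72,67.9]);print(tocm(s,F-s['eef_pos']))
d=grab_frame("side");cv2.imwrite("pics/d10a.png",cv2.resize(d[100:280,190:370],None,fx=3.3,fy=3.3,interpolation=cv2.INTER_CUBIC))
```

```text
t 15.28 p [568.48 -77.41 114.73] rpy [-2.67 -0.   -1.33] F [ 0.34  0.47 -3.01] op 0.094
 tilt 0.468 az 0.24 xtool [ 0.24 -0.97  0.  ]
[ 0.02 -0.01  5.25]
```

View pics/d10a.png

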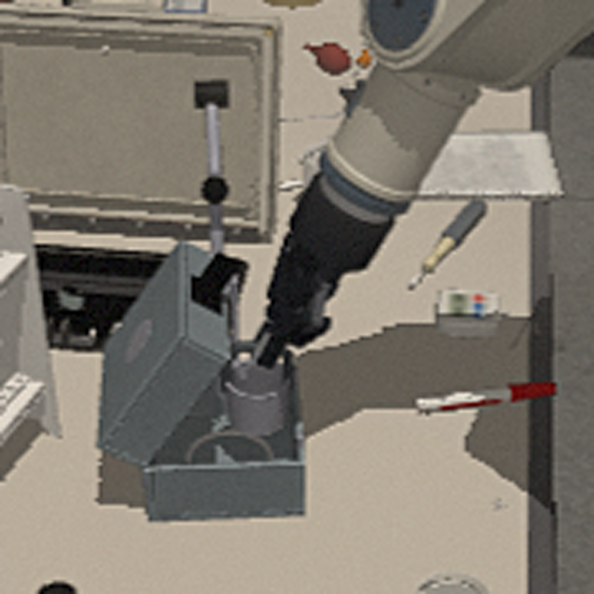

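The pot is inside the walls without touching anything. Continuing to just above the floor.

arm_command([
  {"translation":[0,0,1],"twist":0,"gripper":0},
  {"translation":[0,0,2],"twist":0,"gripper":0},
  {"translation":[0,0,3],"twist":0,"gripper":0},
  {"translation":[0,0,4],"twist":0,"gripper":0},
  {"translation":[0,0,4.5],"twist":0,"gripper":0},
])

```text
clock: 15.75
eef_pos: [588.3, -71.8, 73.4]
tcp_rot: [-2.675, 0.0, -1.329]
contact_force: [0.4, 0.8, -1.7]
opening: 0.09
```

Run:
```python
from h import *
s=st();F=np.array([591.6,-72,67.9]);print(tocm(s,F-s['eef_pos']))
d=grab_frame("side");cv2.imwrite("pics/d11a.png",cv2.resize(d[130:270,200:330],None,fx=4.2,fy=4.2,interpolation=cv2.INTER_CUBIC))
d=grab_frame("scene");cv2.imwrite("pics/s11a.png",cv2.resize(d[130:270,215:335],None,fx=4.2,fy=4.2,interpolation=cv2.INTER_CUBIC))
s=st()
```

```text
t 15.75 p [588.27 -71.78  73.36] rpy [-2.67  0.   -1.33] F [ 0.36  0.81 -1.66] op 0.09
 tilt 0.467 az 0.243 xtool [ 0.24 -0.97 -0.  ]
[ 0.1  -0.04  0.63]
t 15.85 p [587.95 -71.84  73.45] rpy [-2.67  0.   -1.33] F [-0.51  0.62 -1.53] op 0.091
 tilt 0.467 az 0.243 xtool [ 0.24 -0.97 -0.  ]
```

View pics/d11a.png

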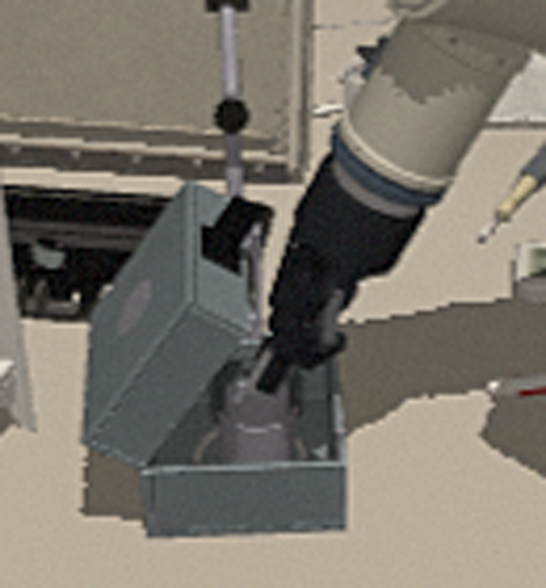

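View pics/s11a.png

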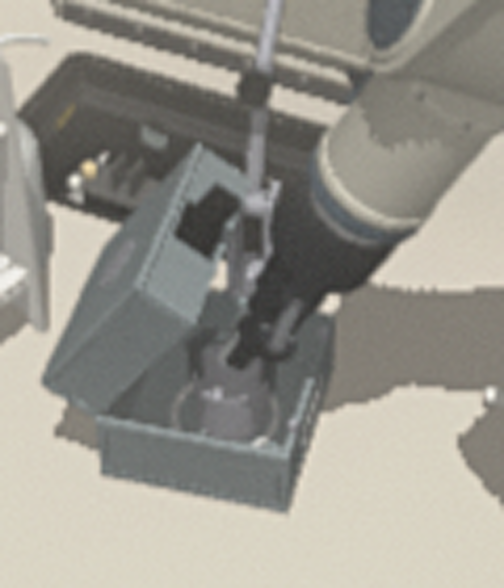

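arm_command([
  {"translation":[0.05,0,0.15],"twist":0,"gripper":0},
  {"translation":[0.05,0,0.3],"twist":0,"gripper":0},
  {"translation":[0.05,0,0.45],"twist":0,"gripper":0},
  {"translation":[0.05,0,0.55],"twist":0,"gripper":0},
  {"translation":[0.05,0,0.6],"twist":0,"gripper":0},
])

```text
clock: 16.27
eef_pos: [590.8, -71.7, 68.2]
tcp_rot: [-2.675, 0.001, -1.329]
contact_force: [-0.0, 0.3, -1.8]
opening: 0.088
```

Run:
```python
from h import *
s=st()
```

```text
t 16.27 p [590.8  -71.73  68.24] rpy [-2.67  0.   -1.33] F [-0.03  0.29 -1.81] op 0.088
 tilt 0.467 az 0.243 xtool [ 0.24 -0.97 -0.  ]
```

arm_command([
  {"translation":[0,0.05,0.1],"twist":0,"gripper":0},
  {"translation":[0,0.1,0.18],"twist":0,"gripper":0},
  {"translation":[0,0.12,0.25],"twist":0,"gripper":0},
  {"translation":[0,0.15,0.3],"twist":0,"gripper":0},
  {"translation":[0,0.15,0.3],"twist":0,"gripper":0},
])

```text
clock: 16.68
eef_pos: [592.3, -71.5, 67.9]
tcp_rot: [-2.67, 0.0, -1.329]
contact_force: [-15.0, 2.9, 34.2]
opening: 0.096
```

Run:
```python
from h import *
s=st()
```

```text
t 16.68 p [592.25 -71.48  67.95] rpy [-2.67  0.   -1.33] F [-15.05   2.91  34.2 ] op 0.096
 tilt 0.472 az 0.242 xtool [ 0.24 -0.97 -0.  ]
```

Contact at TCP z 67.9, exactly the height predicted for the floor. I'll ease off and open.

arm_command([
  {"translation":[0,-0.1,-0.2],"twist":0,"gripper":0},
  {"translation":[0,-0.1,-0.2],"twist":0,"gripper":0.2},
  {"translation":[0,-0.1,-0.2],"twist":0,"gripper":0.4},
  {"translation":[0,-0.1,-0.2],"twist":0,"gripper":0.4},
  {"translation":[0,-0.1,-0.2],"twist":0,"gripper":0.4},
])

```text
clock: 17.1
eef_pos: [592.2, -71.5, 69.9]
tcp_rot: [-2.67, 0.0, -1.329]
contact_force: [0.9, 0.3, 0.1]
opening: 0.4
```

Run:
```python
from h import *
s=st()
im=grab_frame("wrist");cv2.imwrite("pics/w12.png",im)
d=grab_frame("scene");cv2.imwrite("pics/s12a.png",cv2.resize(d[150:260,225:325],None,fx=5.4,fy=5.4,interpolation=cv2.INTER_CUBIC))
```

```text
t 17.1 p [592.16 -71.53  69.87] rpy [-2.67  0.   -1.33] F [0.93 0.34 0.09] op 0.4
 tilt 0.471 az 0.242 xtool [ 0.24 -0.97 -0.  ]
```

View pics/w12.png

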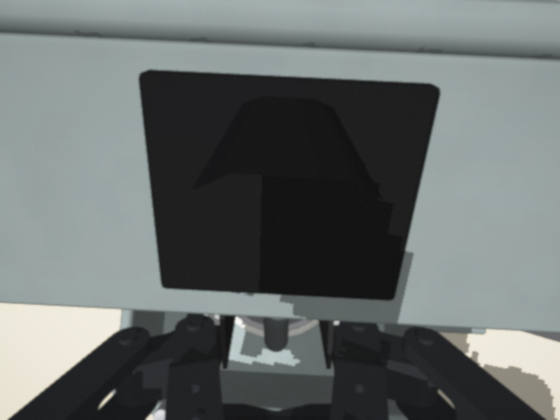

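View pics/s12a.png

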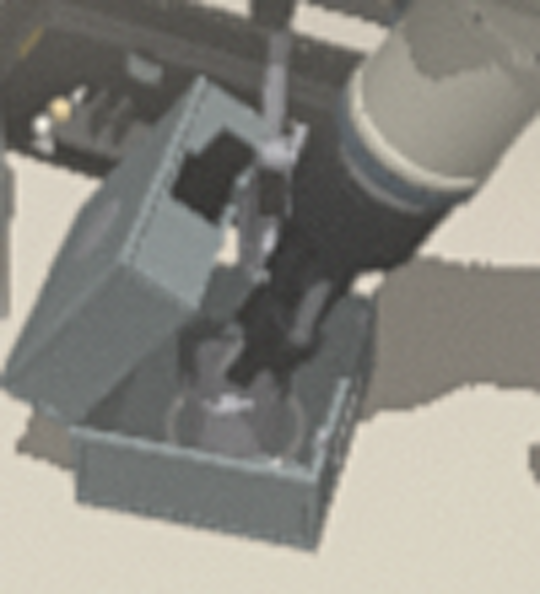

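The pot is released, with zero force. I'll withdraw along the tool axis.

arm_command([
  {"translation":[0,0,-0.8],"twist":0,"gripper":0.4},
  {"translation":[0,0,-2.2],"twist":0,"gripper":0.4},
  {"translation":[0,0,-4.5],"twist":0,"gripper":0.4},
  {"translation":[0,0,-7.5],"twist":0,"gripper":0.4},
  {"translation":[0,0,-11],"twist":0,"gripper":0.4},
])

```text
clock: 17.62
eef_pos: [542.3, -83.4, 167.1]
tcp_rot: [-2.674, 0.001, -1.329]
contact_force: [-0.1, -0.4, 1.1]
opening: 0.404
```

arm_command([
  {"translation":[0,0.5,-1.5],"twist":0,"gripper":0.4},
  {"translation":[0,1,-3],"twist":0,"gripper":0.2},
  {"translation":[0,1,-3],"twist":0,"gripper":0},
  {"translation":[0,1,-3],"twist":0,"gripper":0},
  {"translation":[0,1,-3],"twist":0,"gripper":0},
])

```text
clock: 18.03
eef_pos: [520.7, -88.8, 188.9]
tcp_rot: [-2.674, 0.002, -1.329]
contact_force: [0.1, -0.0, -0.4]
opening: -0.001
```

Run:
```python
from h import *
import pickle
s=st();m=camera_model("wrist");pickle.dump(m,open("w13.pkl","wb"))
im=grab_frame("wrist");cv2.imwrite("pics/w13.png",im)
d=grab_frame("side");cv2.imwrite("pics/d13a.png",cv2.resize(d[110:270,200:330],None,fx=3.7,fy=3.7,interpolation=cv2.INTER_CUBIC))
```

```text
t 18.03 p [520.75 -88.81 188.9 ] rpy [-2.67  0.   -1.33] F [ 0.06 -0.02 -0.36] op -0.001
 tilt 0.468 az 0.245 xtool [ 0.24 -0.97 -0.  ]
```

View pics/w13.png

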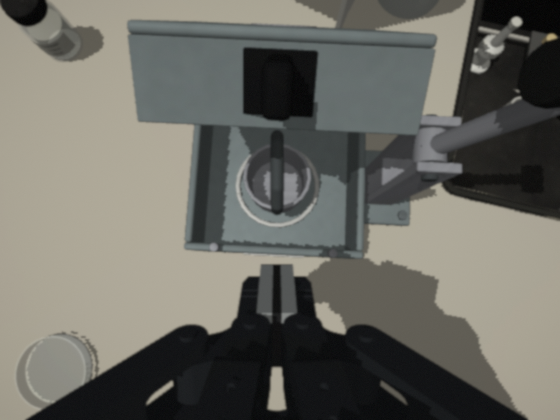

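View pics/d13a.png

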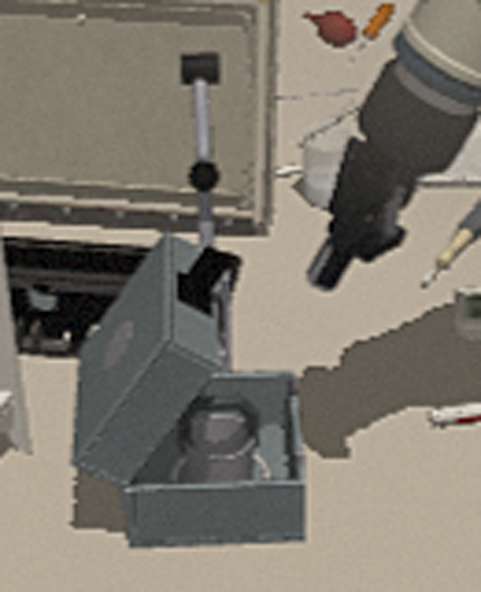

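The pot stands inside the ring (ring centre about (277,185), pot rim (277,178)). Next I'll fit the lid angle from this picture and plan the sweep.

```bash
cat > lid.py <<'E'
from h import *
import pickle
def lidpt(th,a,h,y=0): return (68-a*np.cos(th)+h*np.sin(th),y,60+a*np.sin(th)+h*np.cos(th))
E
python3 - <<'E'
from lid import *
U=pickle.load(open("w13.pkl","rb"))
for z,p in ((10,(277,185)),(51,(277.5,180))): print(z,onplane(U,p,z))
obs=[((140,121),136,0,70),((418,133),136,0,-70),((131,24),136,46,70),((435,38),136,46,-70)]
obs2=[((187,250),(-68,70,60)),((363,257),(-68,-70,60))]
f=lambda q:np.concatenate([proj(U,frame(q[0],q[1],q[2])(lidpt(q[3],a,h,y)))-uv for uv,a,h,y in obs]+[proj(U,frame(*q[:3])(p))-uv for uv,p in obs2]+[[(q[0]-599)/2,(q[1]+71)/2]])
r=least_squares(f,[600,-71,.19,.95],loss='soft_l1');print(r.x,r.fun.round(1))
q=r.x
F=frame(*q[:3]);s=st()
for n,pt in [("above",(60,0,270)),("P1",lidpt(q[3],120,66))]+[(t,lidpt(t,120,51+6*t)) for t in (.85,.7,.55,.4,.25,.12,.04)]:
    w=F(pt);print(n,w,tocm(s,w-s['eef_pos']))
E
```

```text
10 [594.88 -70.87  10.  ]
51 [591.38 -72.14  51.  ]
[600.31 -70.76   0.19   0.97] [-0.9  4.2  0.9  4.8 -4.9 -0.6  5.5 -1.1 -2.9 -1.8  2.1 -0.2  0.7  0.1]
t 18.13 p [520.62 -88.59 188.44] rpy [-2.67  0.   -1.33] F [0.76 0.65 0.34] op 0.002
 tilt 0.467 az 0.246 xtool [ 0.24 -0.97 -0.  ]
above [659.18 -59.19 270.  ] [  0.45 -16.31  -0.91]
P1 [653.57 -60.3  196.26] [  0.44 -12.48   5.41]
0.85 [630.68 -64.79 187.18] [ 0.33 -9.99  5.18]
0.7 [611.87 -68.49 179.53] [ 0.24 -7.94  5.  ]
0.55 [594.5  -71.9  169.01] [ 0.16 -5.89  5.14]
0.4 [578.98 -74.95 155.91] [ 0.08 -3.89  5.6 ]
0.25 [565.69 -77.56 140.56] [ 0.02 -1.99  6.36]
0.12 [556.21 -79.43 125.71] [-0.02 -0.46  7.26]
0.04 [551.39 -80.37 116.  ] [-0.04  0.42  7.9 ]
```

The pot is about 3.7 mm from the ring centre (within limits) and the lid is at about 0.97 rad. I'll go up and over the lid.

arm_command([
  {"translation":[0,-1.8,-3.6],"twist":0,"gripper":0},
  {"translation":[0,-3.7,-7.2],"twist":0,"gripper":0},
  {"translation":[0.1,-7.3,-5.5],"twist":0,"gripper":0},
  {"translation":[0.3,-11,-3.6],"twist":0,"gripper":0},
  {"translation":[0.45,-14.6,-1.8],"twist":0,"gripper":0},
])

```text
clock: 18.55
eef_pos: [642.8, -63.3, 271.4]
tcp_rot: [-2.672, 0.001, -1.329]
contact_force: [-0.6, -0.7, 0.3]
opening: 0.003
```

Run:
```python
from lid import *
F=frame(600.3,-70.8,.19);s=st()
for n,pt in [("above",(65,0,260)),("P1",lidpt(.97,120,68))]+[(t,lidpt(t,120,51+6*t)) for t in (.85,.7,.55,.4,.25,.12,.04)]:
    w=F(pt);print(n,w,tocm(s,w-s['eef_pos']))
d=grab_frame("side");cv2.imwrite("pics/d14a.png",cv2.resize(d[90:270,190:350],None,fx=3.3,fy=3.3,interpolation=cv2.INTER_CUBIC))
```

```text
t 18.55 p [642.76 -63.31 271.36] rpy [-2.67  0.   -1.33] F [-0.58 -0.74  0.3 ] op 0.003
 tilt 0.469 az 0.244 xtool [ 0.24 -0.97 -0.  ]
above [664.13 -58.52 260.  ] [ 0.05 -1.44  2.  ]
P1 [655.54 -60.18 197.43] [0.01 2.17 7.19]
0.85 [630.69 -64.96 187.18] [-0.12  4.89  6.96]
0.7 [611.87 -68.58 179.53] [-0.22  6.94  6.78]
0.55 [594.49 -71.92 169.01] [-0.31  8.99  6.92]
0.4 [578.96 -74.9  155.91] [-0.39 10.99  7.37]
0.25 [565.65 -77.46 140.56] [-0.46 12.89  8.13]
0.12 [556.16 -79.29 125.71] [-0.51 14.43  9.02]
0.04 [551.34 -80.22 116.  ] [-0.53 15.3   9.66]
```

View pics/d14a.png

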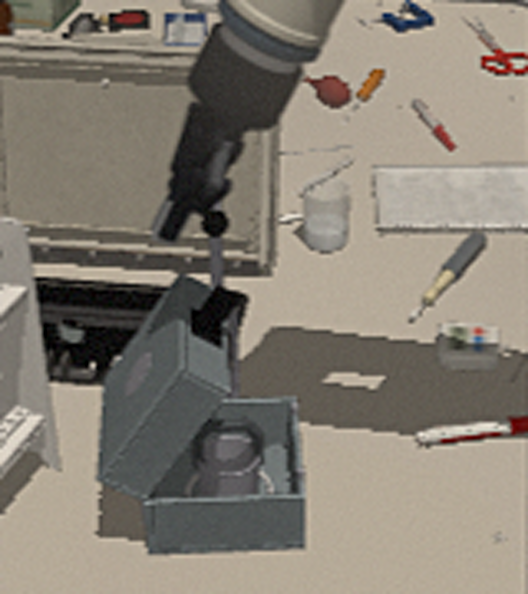

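The fingers are over the lid. Now down behind its upper edge and start the sweep.

arm_command([
  {"translation":[0,-1.5,2.2],"twist":0,"gripper":0},
  {"translation":[0,0.2,5],"twist":0,"gripper":0},
  {"translation":[0,2.2,7.1],"twist":0,"gripper":0},
  {"translation":[0,4.3,7.1],"twist":0,"gripper":0},
  {"translation":[-0.1,6,6.9],"twist":0,"gripper":0},
])

```text
clock: 19.02
eef_pos: [625.7, -65.9, 178.1]
tcp_rot: [-2.675, 0.003, -1.328]
contact_force: [-0.0, 0.3, -0.6]
opening: 0.002
```

Run:
```python
from lid import *
F=frame(600.3,-70.8,.19);s=st()
for n,pt in [(t,lidpt(t,120,51+6*t)) for t in (.85,.7,.55,.4,.25,.12,.04)]:
    w=F(pt);print(n,w,tocm(s,w-s['eef_pos']))
d=grab_frame("side");cv2.imwrite("pics/d15a.png",cv2.resize(d[90:270,190:350],None,fx=3.3,fy=3.3,interpolation=cv2.INTER_CUBIC))
```

```text
t 19.02 p [625.7  -65.92 178.13] rpy [-2.67  0.   -1.33] F [-0.    0.31 -0.57] op 0.002
 tilt 0.467 az 0.249 xtool [ 0.24 -0.97 -0.  ]
0.85 [630.69 -64.96 187.18] [ 0.02 -0.86 -0.58]
0.7 [611.87 -68.58 179.53] [-0.07  1.19 -0.76]
0.55 [594.49 -71.92 169.01] [-0.16  3.25 -0.61]
0.4 [578.96 -74.9  155.91] [-0.24  5.25 -0.15]
0.25 [565.65 -77.46 140.56] [-0.31  7.14  0.61]
0.12 [556.16 -79.29 125.71] [-0.35  8.67  1.5 ]
0.04 [551.34 -80.22 116.  ] [-0.38  9.55  2.15]
```

View pics/d15a.png

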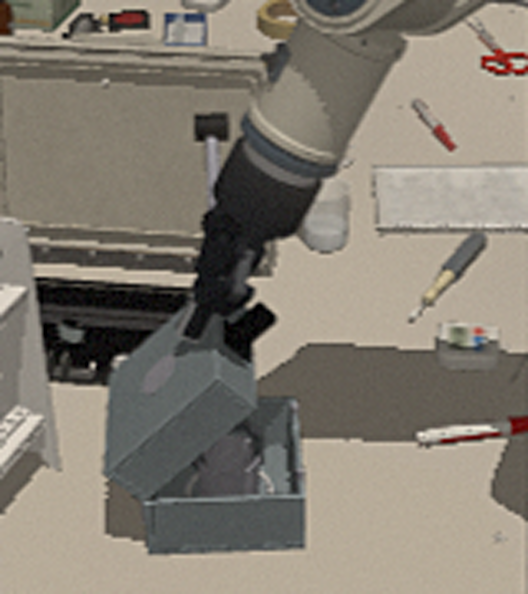

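The lid is following the finger. I'll continue the sweep down.

arm_command([
  {"translation":[-0.1,2,-0.5],"twist":0,"gripper":0},
  {"translation":[-0.2,4,-0.2],"twist":0,"gripper":0},
  {"translation":[-0.25,6,0.3],"twist":0,"gripper":0},
  {"translation":[-0.3,7.6,0.9],"twist":0,"gripper":0},
  {"translation":[-0.35,8.7,1.6],"twist":0,"gripper":0},
])

```text
clock: 19.48
eef_pos: [551.9, -79.1, 122.5]
tcp_rot: [-2.679, 0.005, -1.328]
contact_force: [0.5, 0.2, 0.7]
opening: -0.003
```

Run:
```python
from lid import *
F=frame(600.3,-70.8,.19);s=st()
for n,pt in [(t,lidpt(t,120,51+6*t)) for t in (.12,.04)]:
    w=F(pt);print(n,w,tocm(s,w-s['eef_pos']))
d=grab_frame("side");cv2.imwrite("pics/d16a.png",cv2.resize(d[90:270,190:350],None,fx=3.3,fy=3.3,interpolation=cv2.INTER_CUBIC))
```

```text
t 19.48 p [551.92 -79.12 122.51] rpy [-2.68  0.01 -1.33] F [0.51 0.24 0.71] op -0.003
 tilt 0.463 az 0.253 xtool [ 0.24 -0.97 -0.01]
0.12 [556.16 -79.29 125.71] [ 0.12 -0.51 -0.11]
0.04 [551.34 -80.22 116.  ] [0.1  0.36 0.55]
```

View pics/d16a.png

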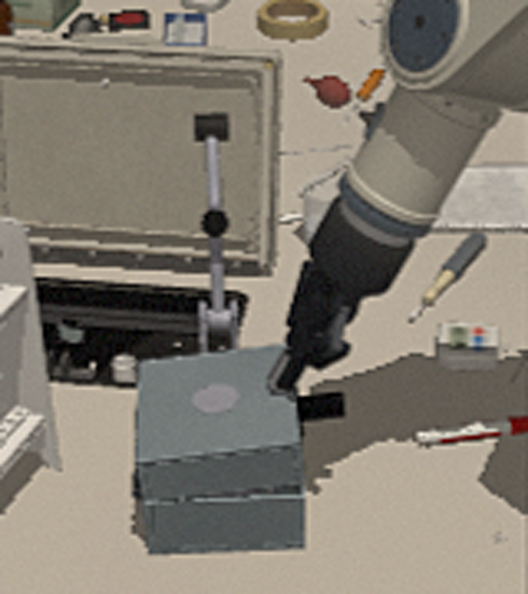

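Nearly shut. I'll press down a few mm more onto the pins.

arm_command([
  {"translation":[0.05,0.1,0.3],"twist":0,"gripper":0},
  {"translation":[0.05,0.2,0.6],"twist":0,"gripper":0},
  {"translation":[0.05,0.25,0.8],"twist":0,"gripper":0},
  {"translation":[0.05,0.3,0.9],"twist":0,"gripper":0},
  {"translation":[0.05,0.3,0.9],"twist":0,"gripper":0},
])

```text
clock: 19.95
eef_pos: [552.1, -78.8, 111.2]
tcp_rot: [-2.681, 0.007, -1.327]
contact_force: [-0.8, -0.7, 2.1]
opening: -0.003
```

Run:
```python
from lid import *
s=st()
print(tocm(s,[0,0,100]))
```

```text
t 19.95 p [552.09 -78.78 111.19] rpy [-2.68  0.01 -1.33] F [-0.84 -0.7   2.06] op -0.003
 tilt 0.46 az 0.257 xtool [ 0.24 -0.97 -0.01]
[-0.07 -4.44 -8.96]
```

The lid is down on its pins with about 2 N. Next is the clamp. First I'll check free space beyond the knob, because the black case's lid stands there.

arm_command([
  {"translation":[0,-1.3,-2.7],"twist":0,"gripper":0},
  {"translation":[0,-3,-6],"twist":0,"gripper":0},
  {"translation":[0,-4.8,-9.5],"twist":0,"gripper":0},
  {"translation":[0,-6.5,-13],"twist":0,"gripper":0},
  {"translation":[0,-8,-16],"twist":0,"gripper":0},
])

```text
clock: 20.37
eef_pos: [553.3, -80.1, 293.5]
tcp_rot: [-2.68, 0.005, -1.328]
contact_force: [1.7, 0.8, 0.1]
opening: -0.004
```

Run:
```python
from lid import *
s=st()
for i in "ab":
  pass
m=camera_model("wrist");cv2.imwrite("pics/w17.png",grab_frame("wrist"));pickle.dump(m,open("w17.pkl","wb"))
d=grab_frame("side");cv2.imwrite("pics/d17.png",d);cv2.imwrite("pics/d17a.png",cv2.resize(d[90:270,150:350],None,fx=4,fy=4,interpolation=cv2.INTER_CUBIC)[:600])
d=grab_frame("scene");cv2.imwrite("pics/s17.png",d);cv2.imwrite("pics/s17a.png",cv2.resize(d[60:260,210:350],None,fx=3,fy=3,interpolation=cv2.INTER_CUBIC))
```

```text
t 20.37 p [553.31 -80.1  293.48] rpy [-2.68  0.   -1.33] F [1.67 0.84 0.13] op -0.004
 tilt 0.462 az 0.252 xtool [ 0.24 -0.97 -0.  ]
```

View pics/d17a.png

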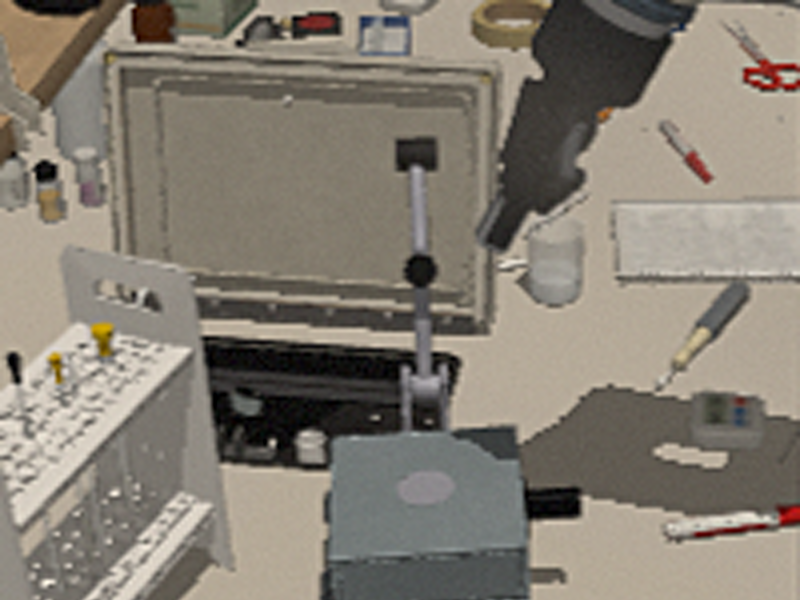

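View pics/s17a.png

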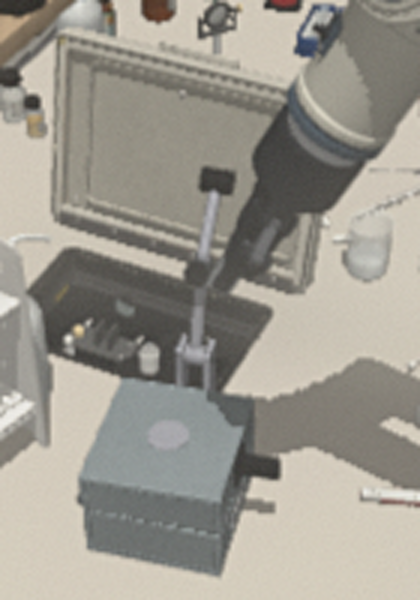

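View pics/w17.png

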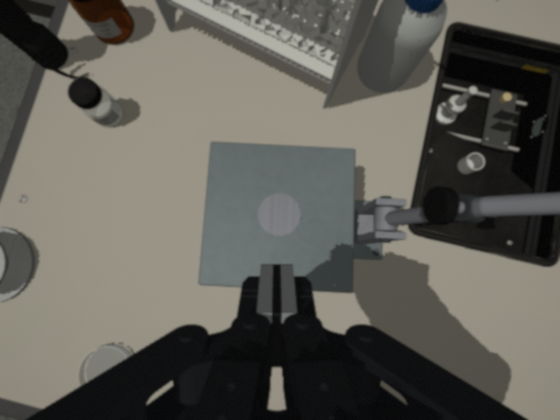

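Run:
```python
from lid import *
S=camera_model("scene");D=camera_model("side")
print("case TR",tri([(S,(321,75)),(D,(274,107.5))]),"BR",tri([(S,(311,156)),(D,(272.5,172.5))]))
print("TL",tri([(S,(231,72)),(D,(177,104))]),"BL",tri([(S,(228,131)),(D,(181,161))]))
K=tri([(S,(210+217/3-.3,60+180/3-.3)),(D,(150+416/4-.4,90+154/4-.4))]);print("knob",K)
F=frame(600.3,-70.8,.19)
for ph in (1.85,1.9,1.95):
    print(ph,F((0,-92+165*np.cos(ph)-35*np.sin(ph),132+165*np.sin(ph)+35*np.cos(ph))),)
for ph in (1.85,1.9,1.95):
    p=F((0,-92+165*np.cos(ph)-35*np.sin(ph),132+165*np.sin(ph)+35*np.cos(ph)));print(proj(S,p),proj(D,p))
```

```text
case TR (array([ 648.5 , -636.3 ,  190.28]), np.float64(7.117927120188966)) BR (array([ 612.58, -453.79,   -3.5 ]), np.float64(0.7345613400893285))
TL (array([ 957.54, -508.69,  217.65]), np.float64(0.2617582504421989)) BL (array([ 934.68, -413.01,   38.69]), np.float64(0.9062088259087204))
knob (array([ 634.88, -247.18,  275.98]), np.float64(0.14346695868773907))
1.85 [ 632.62 -238.84  280.96]
1.9 [ 634.   -246.05  276.82]
1.95 [ 635.35 -253.05  272.32]
[281.59 120.1 ] [253.71 127.77]
[282.23 119.88] [253.72 127.9 ]
[282.83 119.81] [253.73 128.17]
```

The knob is at (635,-247,276), which gives a clamp angle of about 1.9. The case lid is far behind it. I'll go round to the knob's outer side.

Run:
```python
from lid import *
s=st()
for w in ([580,-290,285],[648,-284,262]): print(tocm(s,np.array(w)-s['eef_pos']))
```

```text
t 20.52 p [554.95 -80.29 294.21] rpy [-2.68  0.   -1.33] F [ 0.41  0.54 -0.76] op 0.0
 tilt 0.467 az 0.249 xtool [ 0.24 -0.97 -0.  ]
[20.96  2.73 -0.41]
[22.02 -2.26  4.67]
```

arm_command([
  {"translation":[4.1,0.5,0],"twist":0,"gripper":0},
  {"translation":[8.2,1,0],"twist":0,"gripper":0},
  {"translation":[12.3,1.6,-0.2],"twist":0,"gripper":0},
  {"translation":[16.4,2.2,-0.3],"twist":0,"gripper":0},
  {"translation":[20.5,2.7,-0.4],"twist":0,"gripper":0},
])

```text
clock: 20.93
eef_pos: [578.6, -287.0, 283.3]
tcp_rot: [-2.676, 0.004, -1.327]
contact_force: [0.6, 0.9, 0.3]
opening: -0.005
```

Run:
```python
from lid import *
s=st()
for w in ([648,-284,262],): print(tocm(s,np.array(w)-s['eef_pos']))
```

```text
t 20.93 p [ 578.58 -286.98  283.31] rpy [-2.68  0.   -1.33] F [0.56 0.88 0.34] op -0.005
 tilt 0.465 az 0.252 xtool [ 0.24 -0.97 -0.  ]
[ 1.4  -5.13  4.95]
```

arm_command([
  {"translation":[1.4,-2.5,2.4],"twist":0,"gripper":0},
  {"translation":[1.4,-5,4.8],"twist":0,"gripper":0},
  {"translation":[1.4,-5.1,4.9],"twist":0,"gripper":0},
  {"translation":[0.8,-5.1,4.9],"twist":0,"gripper":0},
  {"translation":[0.3,-5.1,4.9],"twist":0,"gripper":0},
])

```text
clock: 21.35
eef_pos: [643.9, -272.4, 260.6]
tcp_rot: [-2.678, 0.006, -1.327]
contact_force: [-0.2, -0.3, -0.3]
opening: -0.004
```

```bash
cat >> lid.py <<'E'
F=frame(600.3,-70.8,.19)
def knob(ph): return np.array([0,-92+165*np.cos(ph)-35*np.sin(ph),132+165*np.sin(ph)+35*np.cos(ph)])
def way(ph,d,x=5):
    ps=ph+.209;k=knob(ph);return F((x,k[1]-d*np.sin(ps),k[2]+d*np.cos(ps)))
E
python3 - <<'E'
from lid import *
s=st()
for ph in (1.95,1.9,1.75,1.6,1.45,1.3,1.15,1.0,.85,.7):
    w=way(ph,20);print(ph,w,tocm(s,w-s['eef_pos']))
d=grab_frame("side");cv2.imwrite("pics/d18a.png",cv2.resize(d[90:210,200:320],None,fx=4.5,fy=4.5,interpolation=cv2.INTER_CUBIC))
E
```

```text
t 21.35 p [ 643.89 -272.4   260.61] rpy [-2.68  0.01 -1.33] F [-0.18 -0.35 -0.29] op -0.004
 tilt 0.463 az 0.257 xtool [ 0.24 -0.97 -0.01]
1.95 [ 643.4  -268.45  261.22] [-0.4  -0.07 -0.03]
1.9 [ 642.16 -261.97  266.57] [-1.06 -0.34 -0.49]
1.75 [ 638.14 -241.08  280.55] [-3.19 -1.06 -1.68]
1.6 [ 633.77 -218.37  291.19] [-5.51 -1.64 -2.56]
1.45 [ 629.15 -194.36  298.25] [-7.95 -2.07 -3.12]
1.3 [ 624.39 -169.58  301.58] [-10.48  -2.33  -3.34]
1.15 [ 619.58 -144.59  301.11] [-13.02  -2.43  -3.22]
1.0 [ 614.84 -119.94  296.83] [-15.52  -2.35  -2.76]
0.85 [610.28 -96.21 288.86] [-17.93  -2.1   -1.98]
0.7 [605.99 -73.91 277.36] [-20.19  -1.69  -0.88]
```

View pics/d18a.png

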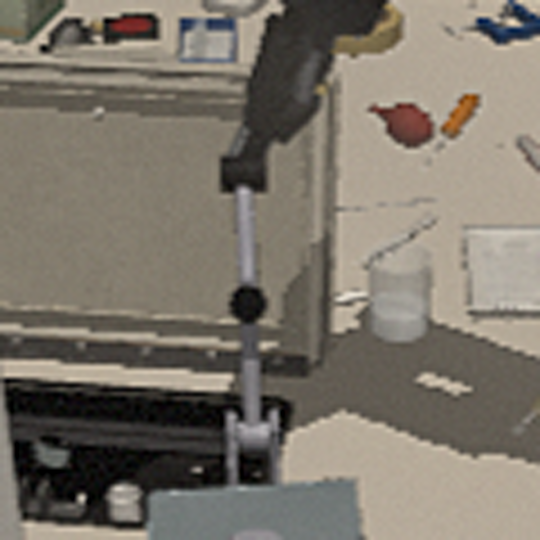

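The finger is right behind the knob. I'll start the push along the arc.

arm_command([
  {"translation":[-1.1,-0.35,-0.5],"twist":0,"gripper":0},
  {"translation":[-2.4,-0.8,-1.25],"twist":0,"gripper":0},
  {"translation":[-4,-1.25,-2],"twist":0,"gripper":0},
  {"translation":[-5.5,-1.65,-2.55],"twist":0,"gripper":0},
  {"translation":[-7.1,-1.95,-2.95],"twist":0,"gripper":0},
])

```text
clock: 21.82
eef_pos: [630.0, -201.9, 299.0]
tcp_rot: [-2.676, 0.003, -1.327]
contact_force: [0.9, -4.8, -1.2]
opening: -0.003
```

Run:
```python
from lid import *
s=st()
for ph in (1.45,1.3,1.15,1.0,.85,.7):
    w=way(ph,20);print(ph,w,tocm(s,w-s['eef_pos']))
d=grab_frame("side");cv2.imwrite("pics/d19a.png",cv2.resize(d[70:210,200:320],None,fx=4,fy=4,interpolation=cv2.INTER_CUBIC))
```

```text
t 21.82 p [ 630.02 -201.86  298.97] rpy [-2.68  0.   -1.33] F [ 0.93 -4.82 -1.22] op -0.003
 tilt 0.466 az 0.249 xtool [ 0.24 -0.97 -0.  ]
1.45 [ 629.15 -194.36  298.25] [-0.75 -0.05  0.11]
1.3 [ 624.39 -169.58  301.58] [-3.27 -0.32 -0.12]
1.15 [ 619.58 -144.59  301.11] [-5.81 -0.42 -0.01]
1.0 [ 614.84 -119.94  296.83] [-8.32 -0.34  0.44]
0.85 [610.28 -96.21 288.86] [-10.73  -0.1    1.22]
0.7 [605.99 -73.91 277.36] [-12.99   0.31   2.3 ]
```

View pics/d19a.png

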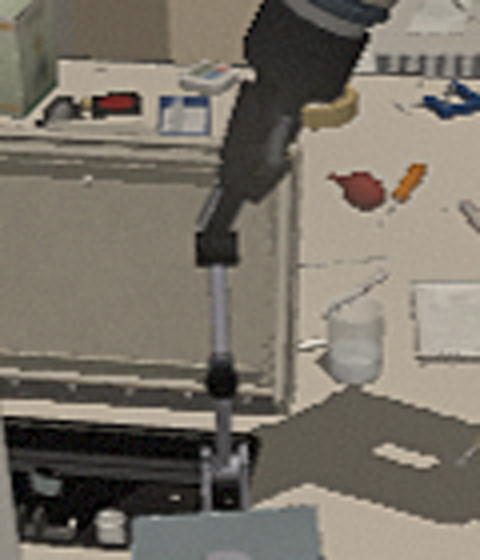

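It moves with about 5 N. Continuing.

arm_command([
  {"translation":[-1.9,-0.15,0.05],"twist":0,"gripper":0},
  {"translation":[-3.8,-0.3,-0.05],"twist":0,"gripper":0},
  {"translation":[-5.8,-0.4,0],"twist":0,"gripper":0},
  {"translation":[-7.6,-0.35,0.3],"twist":0,"gripper":0},
  {"translation":[-9.4,-0.2,0.8],"twist":0,"gripper":0},
])

```text
clock: 22.28
eef_pos: [612.0, -106.9, 295.8]
tcp_rot: [-2.672, 0.001, -1.327]
contact_force: [1.7, -5.4, -0.5]
opening: -0.002
```

Run:
```python
from lid import *
s=st()
for ph in (1.0,.9,.8,.7,.6,.5,.4,.3):
    w=way(ph,20);print(ph,w,tocm(s,w-s['eef_pos']))
d=grab_frame("side");cv2.imwrite("pics/d20a.png",cv2.resize(d[70:220,190:330],None,fx=4,fy=4,interpolation=cv2.INTER_CUBIC))
```

```text
t 22.28 p [ 611.96 -106.94  295.79] rpy [-2.67  0.   -1.33] F [ 1.68 -5.38 -0.47] op -0.002
 tilt 0.469 az 0.246 xtool [ 0.24 -0.97 -0.  ]
1.0 [ 614.84 -119.94  296.83] [ 1.33 -0.02 -0.11]
0.9 [ 611.77 -103.99  291.92] [-0.29  0.13  0.37]
0.8 [608.81 -88.59 285.4 ] [-1.86  0.35  0.99]
0.7 [605.99 -73.91 277.36] [-3.35  0.64  1.75]
0.6 [603.33 -60.09 267.86] [-4.75  1.    2.63]
0.5 [600.87 -47.27 257.  ] [-6.05  1.43  3.63]
0.4 [598.62 -35.58 244.9 ] [-7.24  1.92  4.74]
0.3 [596.61 -25.13 231.66] [-8.3   2.47  5.95]
```

View pics/d20a.png

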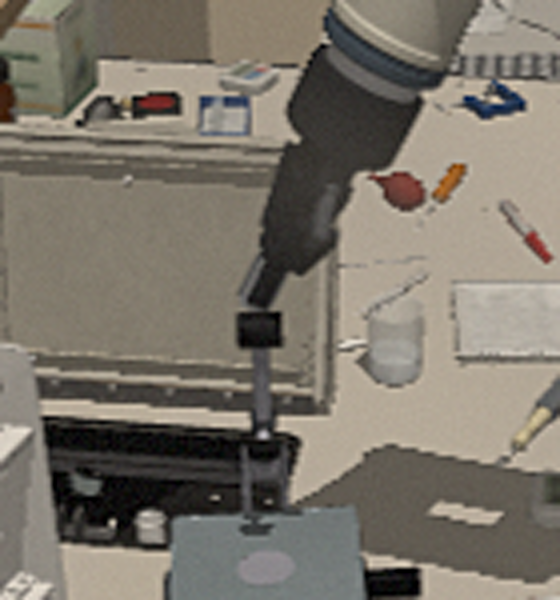

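arm_command([
  {"translation":[-1.6,0.3,0.9],"twist":0,"gripper":0},
  {"translation":[-3.1,0.6,1.65],"twist":0,"gripper":0},
  {"translation":[-4.5,0.95,2.5],"twist":0,"gripper":0},
  {"translation":[-5.8,1.4,3.5],"twist":0,"gripper":0},
  {"translation":[-6.9,1.8,4.5],"twist":0,"gripper":0},
])

```text
clock: 22.75
eef_pos: [598.4, -36.2, 247.8]
tcp_rot: [-2.671, 0.002, -1.326]
contact_force: [1.0, -3.7, 3.6]
opening: 0.002
```

Run:
```python
from lid import *
s=st()
for ph in (.4,.3,.2,.15,.1,.05,0):
    w=way(ph,18,4);print(ph,w,tocm(s,w-s['eef_pos']))
d=grab_frame("side");cv2.imwrite("pics/d21.png",d);cv2.imwrite("pics/d21a.png",cv2.resize(d[70:270,190:330],None,fx=3,fy=3,interpolation=cv2.INTER_CUBIC))
d=grab_frame("scene");cv2.imwrite("pics/s21.png",d);cv2.imwrite("pics/s21a.png",cv2.resize(d[90:260,210:350],None,fx=3.5,fy=3.5,interpolation=cv2.INTER_CUBIC))
```

```text
t 22.75 p [598.4  -36.23 247.78] rpy [-2.67  0.   -1.33] F [ 0.99 -3.69  3.6 ] op 0.002
 tilt 0.471 az 0.248 xtool [ 0.24 -0.97 -0.  ]
0.4 [597.42 -34.64 243.26] [-0.18  0.26  0.38]
0.3 [595.44 -24.37 229.92] [-1.22  0.81  1.59]
0.2 [593.73 -15.45 215.6 ] [-2.12  1.42  2.89]
0.15 [592.97 -11.52 208.12] [-2.52  1.74  3.57]
0.1 [592.29  -7.97 200.45] [-2.88  2.07  4.26]
0.05 [591.68  -4.81 192.6 ] [-3.2   2.41  4.97]
0 [591.15  -2.03 184.61] [-3.48  2.76  5.69]
```

View pics/d21a.png

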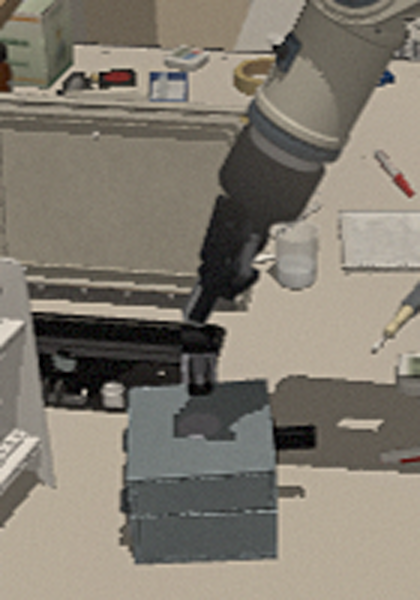

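View pics/s21a.png

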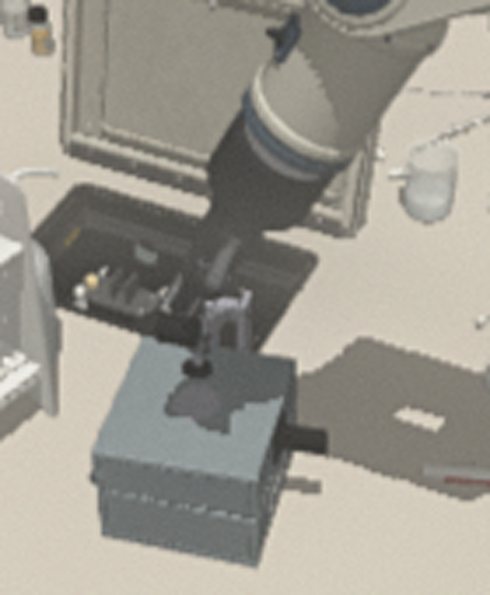

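The clamp is at about 0.4 and following. I'll bring it down to about 0.17.

arm_command([
  {"translation":[-0.5,0.4,0.8],"twist":0,"gripper":0},
  {"translation":[-1,0.7,1.3],"twist":0,"gripper":0},
  {"translation":[-1.5,1,1.9],"twist":0,"gripper":0},
  {"translation":[-1.9,1.25,2.5],"twist":0,"gripper":0},
  {"translation":[-2.3,1.5,3.1],"twist":0,"gripper":0},
])

```text
clock: 23.27
eef_pos: [592.8, -12.9, 212.4]
tcp_rot: [-2.672, 0.003, -1.325]
contact_force: [2.0, -1.8, 2.2]
opening: -0.0
```

Run:
```python
from lid import *
s=st()
for ph in (.2,.15,.1,.05,0,-.05):
    w=way(ph,18,4);print(ph,w,tocm(s,w-s['eef_pos']))
print('down 1mm',tocm(s,[0,0,-1]))
d=grab_frame("side");cv2.imwrite("pics/d22a.png",cv2.resize(d[130:270,190:310],None,fx=4,fy=4,interpolation=cv2.INTER_CUBIC))
```

```text
t 23.27 p [592.8  -12.95 212.43] rpy [-2.67  0.   -1.33] F [ 1.98 -1.79  2.2 ] op -0.0
 tilt 0.469 az 0.252 xtool [ 0.24 -0.97 -0.  ]
0.2 [593.73 -15.45 215.6 ] [ 0.26 -0.17 -0.27]
0.15 [592.97 -11.52 208.12] [-0.13  0.15  0.41]
0.1 [592.29  -7.97 200.45] [-0.49  0.48  1.1 ]
0.05 [591.68  -4.81 192.6 ] [-0.81  0.82  1.81]
0 [591.15  -2.03 184.61] [-1.09  1.17  2.53]
-0.05 [590.69   0.36 176.48] [-1.33  1.52  3.26]
down 1mm [0.   0.05 0.09]
```

View pics/d22a.png

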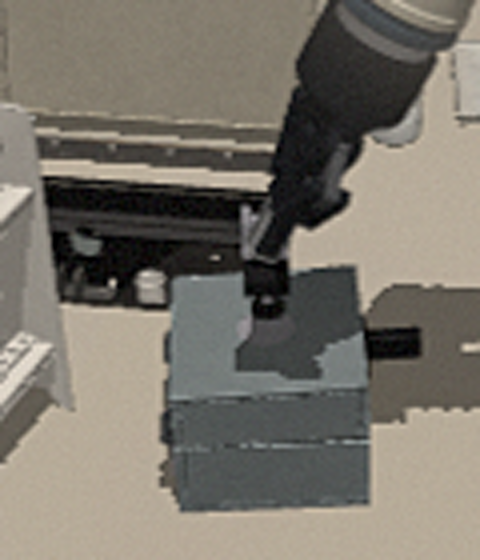

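Now slow steps, watching the force.

arm_command([
  {"translation":[-0.1,0.12,0.25],"twist":0,"gripper":0},
  {"translation":[-0.2,0.22,0.5],"twist":0,"gripper":0},
  {"translation":[-0.3,0.32,0.7],"twist":0,"gripper":0},
  {"translation":[-0.4,0.4,0.9],"twist":0,"gripper":0},
  {"translation":[-0.45,0.45,1.05],"twist":0,"gripper":0},
])

```text
clock: 23.73
eef_pos: [591.0, -7.4, 199.0]
tcp_rot: [-2.676, 0.005, -1.325]
contact_force: [0.6, 1.6, 4.8]
opening: 0.001
```

arm_command([
  {"translation":[-0.05,0.06,0.13],"twist":0,"gripper":0},
  {"translation":[-0.1,0.12,0.26],"twist":0,"gripper":0},
  {"translation":[-0.15,0.18,0.4],"twist":0,"gripper":0},
  {"translation":[-0.15,0.22,0.48],"twist":0,"gripper":0},
  {"translation":[-0.2,0.25,0.52],"twist":0,"gripper":0},
])

```text
clock: 24.15
eef_pos: [590.5, -5.2, 193.1]
tcp_rot: [-2.676, 0.006, -1.325]
contact_force: [-0.5, 1.5, 4.3]
opening: 0.005
```

arm_command([
  {"translation":[-0.03,0.05,0.1],"twist":0,"gripper":0},
  {"translation":[-0.06,0.1,0.2],"twist":0,"gripper":0},
  {"translation":[-0.1,0.15,0.3],"twist":0,"gripper":0},
  {"translation":[-0.12,0.18,0.36],"twist":0,"gripper":0},
  {"translation":[-0.14,0.2,0.4],"twist":0,"gripper":0},
])

```text
clock: 24.57
eef_pos: [590.1, -3.7, 188.6]
tcp_rot: [-2.676, 0.006, -1.325]
contact_force: [1.1, 1.9, 5.1]
opening: 0.002
```

arm_command([
  {"translation":[-0.03,0.04,0.08],"twist":0,"gripper":0},
  {"translation":[-0.05,0.08,0.16],"twist":0,"gripper":0},
  {"translation":[-0.07,0.12,0.22],"twist":0,"gripper":0},
  {"translation":[-0.08,0.14,0.27],"twist":0,"gripper":0},
  {"translation":[-0.08,0.14,0.27],"twist":0,"gripper":0},
])

```text
clock: 24.98
eef_pos: [590.1, -2.8, 185.8]
tcp_rot: [-2.676, 0.006, -1.325]
contact_force: [-0.1, 2.3, 6.5]
opening: 0.002
```

arm_command([
  {"translation":[-0.02,0.04,0.08],"twist":0,"gripper":0},
  {"translation":[-0.04,0.08,0.16],"twist":0,"gripper":0},
  {"translation":[-0.06,0.12,0.22],"twist":0,"gripper":0},
  {"translation":[-0.07,0.14,0.27],"twist":0,"gripper":0},
  {"translation":[-0.07,0.14,0.27],"twist":0,"gripper":0},
])

```text
clock: 25.4
eef_pos: [590.0, -2.0, 183.1]
tcp_rot: [-2.675, 0.007, -1.325]
contact_force: [-1.3, 1.5, 7.4]
opening: 0.001
```

Run:
```python
from lid import *
s=st()
d=grab_frame("side");cv2.imwrite("pics/d23a.png",cv2.resize(d[160:270,190:310],None,fx=5,fy=5,interpolation=cv2.INTER_CUBIC))
```

```text
t 25.4 p [589.96  -2.03 183.08] rpy [-2.68  0.01 -1.32] F [-1.28  1.48  7.42] op 0.001
 tilt 0.466 az 0.259 xtool [ 0.24 -0.97 -0.01]
```

View pics/d23a.png

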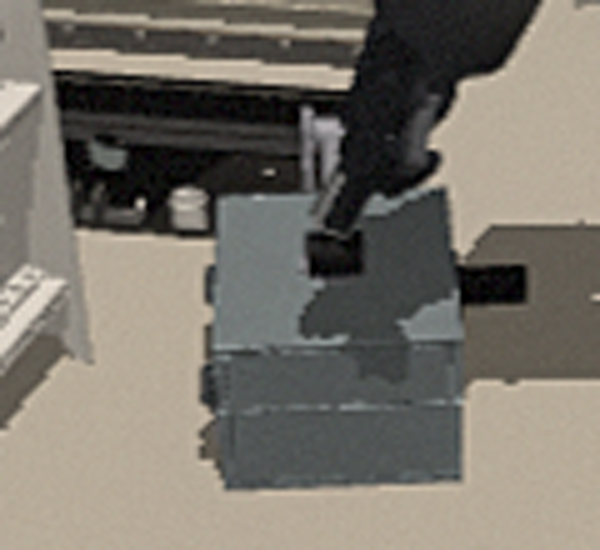

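arm_command([
  {"translation":[-0.02,0.04,0.08],"twist":0,"gripper":0},
  {"translation":[-0.03,0.07,0.14],"twist":0,"gripper":0},
  {"translation":[-0.04,0.1,0.2],"twist":0,"gripper":0},
  {"translation":[-0.04,0.1,0.2],"twist":0,"gripper":0},
  {"translation":[-0.04,0.1,0.2],"twist":0,"gripper":0},
])

```text
clock: 25.87
eef_pos: [589.9, -1.4, 181.2]
tcp_rot: [-2.675, 0.007, -1.324]
contact_force: [-1.3, 1.4, 9.5]
opening: -0.003
```

arm_command([
  {"translation":[-0.02,0.04,0.08],"twist":0,"gripper":0},
  {"translation":[-0.03,0.07,0.14],"twist":0,"gripper":0},
  {"translation":[-0.04,0.08,0.17],"twist":0,"gripper":0},
  {"translation":[-0.04,0.08,0.17],"twist":0,"gripper":0},
  {"translation":[-0.04,0.08,0.17],"twist":0,"gripper":0},
])

```text
clock: 26.28
eef_pos: [590.0, -1.1, 179.9]
tcp_rot: [-2.674, 0.007, -1.324]
contact_force: [-4.5, 0.4, 12.3]
opening: 0.0
```

arm_command([
  {"translation":[0,0.02,0.05],"twist":0,"gripper":0},
  {"translation":[0,0.04,0.09],"twist":0,"gripper":0},
  {"translation":[0,0.05,0.1],"twist":0,"gripper":0},
  {"translation":[0,0.05,0.1],"twist":0,"gripper":0},
  {"translation":[0,0.05,0.1],"twist":0,"gripper":0},
])

```text
clock: 26.7
eef_pos: [590.0, -1.0, 179.5]
tcp_rot: [-2.674, 0.007, -1.324]
contact_force: [-4.9, 1.3, 14.7]
opening: 0.001
```

Run:
```python
from lid import *
s=st()
d=grab_frame("side");cv2.imwrite("pics/d24a.png",cv2.resize(d[160:270,190:310],None,fx=5,fy=5,interpolation=cv2.INTER_CUBIC))
```

```text
t 26.7 p [589.99  -0.96 179.54] rpy [-2.67  0.01 -1.32] F [-4.9   1.3  14.68] op 0.001
 tilt 0.468 az 0.26 xtool [ 0.24 -0.97 -0.01]
```

View pics/d24a.png

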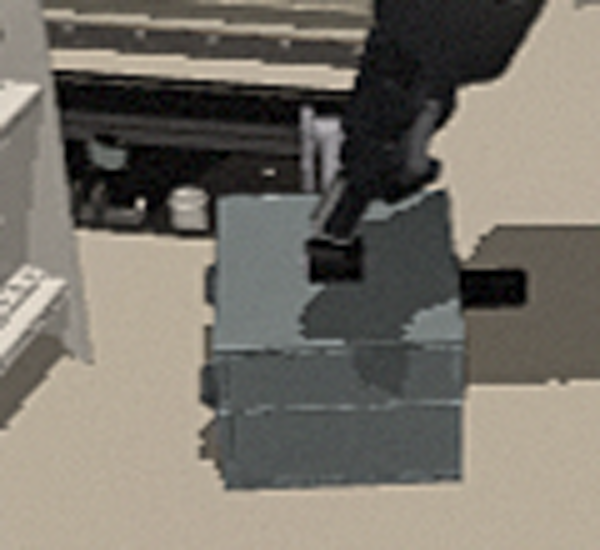

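The force climbs while the motion stops. I'll give one more gentle press, to stay well below 30 N.

arm_command([
  {"translation":[0,0.03,0.05],"twist":0,"gripper":0},
  {"translation":[0,0.05,0.1],"twist":0,"gripper":0},
  {"translation":[0,0.05,0.12],"twist":0,"gripper":0},
  {"translation":[0,0.05,0.12],"twist":0,"gripper":0},
  {"translation":[0,0.05,0.12],"twist":0,"gripper":0},
])

```text
clock: 27.17
eef_pos: [590.1, -0.8, 179.1]
tcp_rot: [-2.673, 0.007, -1.324]
contact_force: [-7.4, 1.2, 16.1]
opening: 0.003
```

Run:
```python
from lid import *
s=st()
```

```text
t 27.17 p [590.06  -0.83 179.06] rpy [-2.67  0.01 -1.32] F [-7.4   1.2  16.11] op 0.003
 tilt 0.469 az 0.261 xtool [ 0.24 -0.97 -0.01]
```

At 16 N vertical, well above the roughly 10 N expected near the end, the motion has all but stopped: the hard stop. I'll lift off and look.

arm_command([
  {"translation":[0,-0.3,-0.6],"twist":0,"gripper":0},
  {"translation":[0,-1,-2],"twist":0,"gripper":0},
  {"translation":[0,-1.5,-4],"twist":0,"gripper":0},
  {"translation":[0,-2,-7],"twist":0,"gripper":0},
  {"translation":[0,-2,-10],"twist":0,"gripper":0},
])

```text
clock: 27.58
eef_pos: [562.8, -8.2, 277.2]
tcp_rot: [-2.676, 0.008, -1.324]
contact_force: [0.4, -0.1, 0.1]
opening: 0.002
```

arm_command([
  {"translation":[0,3,0],"twist":0,"gripper":0},
  {"translation":[0,6.5,0],"twist":0,"gripper":0},
  {"translation":[0,10,0],"twist":0,"gripper":0},
  {"translation":[0,12,0],"twist":0,"gripper":0},
  {"translation":[0,12,0],"twist":0,"gripper":0},
])

```text
clock: 28.0
eef_pos: [453.0, -33.6, 219.8]
tcp_rot: [-2.683, 0.011, -1.324]
contact_force: [-0.7, 0.1, 0.1]
opening: 0.004
```

Run:
```python
from lid import *
s=st();m=camera_model("wrist");pickle.dump(m,open("w25.pkl","wb"))
cv2.imwrite("pics/w25.png",grab_frame("wrist"))
d=grab_frame("side");cv2.imwrite("pics/d25.png",d);cv2.imwrite("pics/d25a.png",cv2.resize(d[160:270,190:310],None,fx=5,fy=5,interpolation=cv2.INTER_CUBIC))
d=grab_frame("scene");cv2.imwrite("pics/s25.png",d);cv2.imwrite("pics/s25a.png",cv2.resize(d[150:260,225:325],None,fx=5,fy=5,interpolation=cv2.INTER_CUBIC))
```

```text
t 28.0 p [453.01 -33.62 219.76] rpy [-2.68  0.01 -1.32] F [-0.73  0.13  0.06] op 0.004
 tilt 0.459 az 0.269 xtool [ 0.24 -0.97 -0.01]
```

View pics/d25a.png

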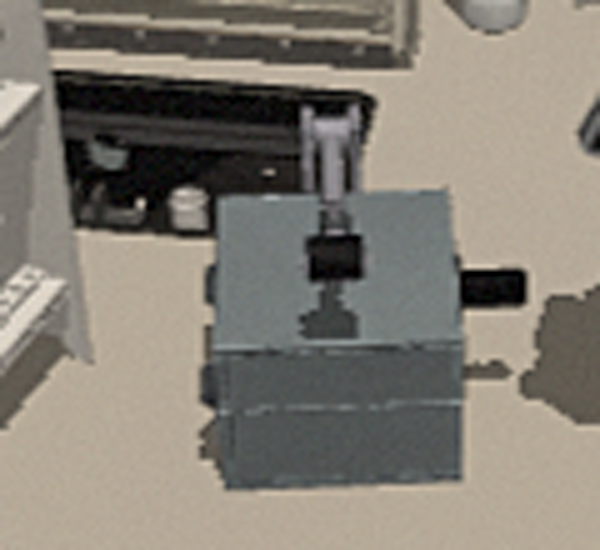

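View pics/s25a.png

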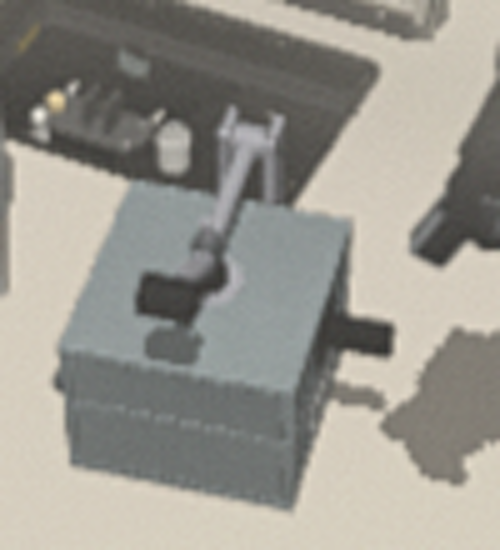

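View pics/w25.png

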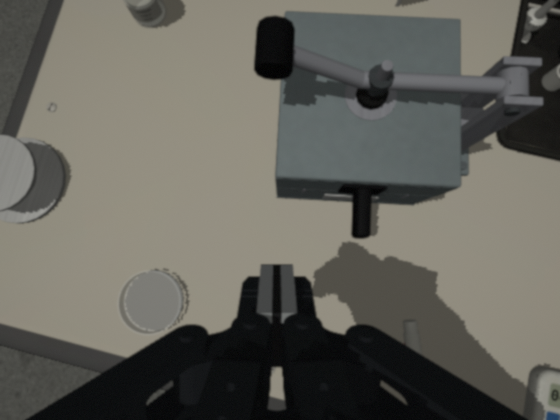

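The clamp lies across the lid. I'll compare the lid's front edge before pressing (frame d17) and now, in the same static camera.

Run:
```python
from lid import *
D=camera_model("side");S=camera_model("scene")
for th in (0,.02,.05): print(th,proj(D,F(lidpt(th,136,46,70))),proj(D,F(lidpt(th,136,0,70))),proj(S,F(lidpt(th,136,46,70))))
a=cv2.imread("pics/d17.png")[215:260,240:300];b=cv2.imread("pics/d25.png")[215:260,240:300]
cv2.imwrite("pics/cmp.png",np.hstack([cv2.resize(x,None,fx=6.5,fy=10,interpolation=cv2.INTER_CUBIC) for x in (a,b)]))
a=cv2.imread("pics/s17.png");b=cv2.imread("pics/s25.png")
# subpixel top-front-edge row profile in side view at columns 250..275
for n in ("d17","d25"):
    g=cv2.imread(f"pics/{n}.png",0).astype(float)[218:262,262:280].mean(1);print(n,g.round(0).astype(int).tolist())
```

```text
0 [282.48 226.64] [282.39 239.49] [283.36 227.98]
0.02 [282.14 225.88] [282.39 238.74] [283.03 227.26]
0.05 [281.58 224.74] [282.34 237.63] [282.5  226.17]
d17 [123, 123, 122, 122, 122, 122, 122, 123, 127, 102, 82, 79, 80, 82, 81, 81, 81, 82, 82, 83, 82, 72, 92, 92, 83, 84, 83, 83, 83, 83, 83, 83, 83, 84, 82, 83, 87, 84, 102, 176, 173, 171, 170, 170]
d25 [122, 123, 124, 123, 122, 124, 123, 124, 124, 125, 112, 78, 78, 81, 81, 81, 81, 82, 83, 83, 81, 83, 100, 88, 83, 84, 85, 84, 84, 84, 82, 83, 84, 83, 83, 84, 88, 85, 103, 176, 174, 171, 171, 171]
```

View pics/cmp.png

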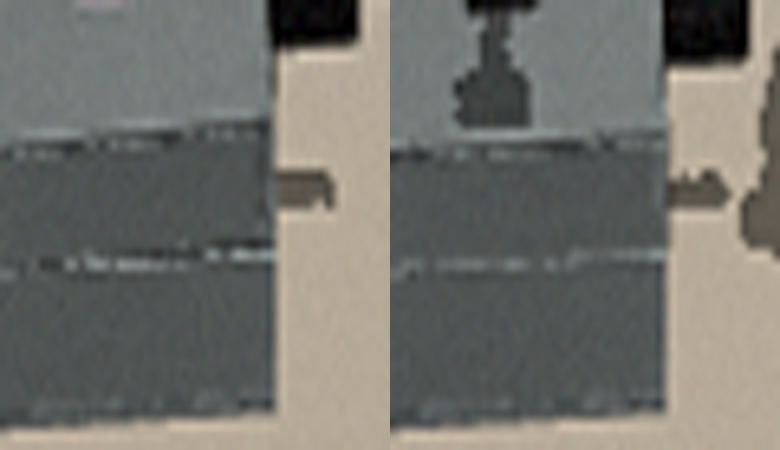

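The front edge has dropped by 1.2 px (about 0.035 rad) and the gap is gone, consistent with shut. There is time, so I'll press once more to confirm the stop by feel.

Run:
```python
from lid import *
s=st()
for w in ([565,-7,275],[590,-1,192],[590,-1,182]): print(tocm(s,np.array(w)-s['eef_pos']))
```

```text
t 28.15 p [459.28 -34.31 223.73] rpy [-2.68  0.01 -1.32] F [ 0.66  0.38 -0.34] op -0.004
 tilt 0.466 az 0.261 xtool [ 0.24 -0.97 -0.01]
[ -0.11 -12.06   0.32]
[ -0.02 -10.63   8.89]
[ -0.01 -10.18   9.79]
```

arm_command([
  {"translation":[0,-4,0],"twist":0,"gripper":0},
  {"translation":[0,-8,0],"twist":0,"gripper":0},
  {"translation":[-0.1,-11.8,0.4],"twist":0,"gripper":0},
  {"translation":[-0.1,-11.7,3],"twist":0,"gripper":0},
  {"translation":[0,-11.2,6],"twist":0,"gripper":0},
])

```text
clock: 28.57
eef_pos: [588.5, -2.4, 224.3]
tcp_rot: [-2.667, 0.004, -1.323]
contact_force: [-0.3, -0.6, -0.4]
opening: -0.004
```

Run:
```python
from lid import *
s=st()
for w in ([590,-1,186],[590,-1,181]): print(tocm(s,np.array(w)-s['eef_pos']))
```

```text
t 28.57 p [588.46  -2.4  224.28] rpy [-2.67  0.   -1.32] F [-0.3  -0.58 -0.36] op -0.004
 tilt 0.474 az 0.256 xtool [ 0.25 -0.97 -0.  ]
[-0.08  1.59  3.49]
[-0.08  1.81  3.93]
```

arm_command([
  {"translation":[-0.05,0.5,1.1],"twist":0,"gripper":0},
  {"translation":[-0.08,1,2.2],"twist":0,"gripper":0},
  {"translation":[-0.08,1.4,3.1],"twist":0,"gripper":0},
  {"translation":[-0.08,1.65,3.6],"twist":0,"gripper":0},
  {"translation":[-0.08,1.78,3.85],"twist":0,"gripper":0},
])

```text
clock: 28.98
eef_pos: [590.2, -0.8, 181.2]
tcp_rot: [-2.668, 0.005, -1.322]
contact_force: [-0.1, 0.5, 2.7]
opening: 0.004
```

arm_command([
  {"translation":[0,0.02,0.05],"twist":0,"gripper":0},
  {"translation":[0,0.04,0.09],"twist":0,"gripper":0},
  {"translation":[0,0.06,0.12],"twist":0,"gripper":0},
  {"translation":[0,0.06,0.12],"twist":0,"gripper":0},
  {"translation":[0,0.06,0.12],"twist":0,"gripper":0},
])

```text
clock: 29.4
eef_pos: [590.5, -0.7, 181.0]
tcp_rot: [-2.667, 0.004, -1.322]
contact_force: [-3.6, 0.4, 4.9]
opening: 0.002
```

arm_command([
  {"translation":[0,0.05,0.1],"twist":0,"gripper":0},
  {"translation":[0,0.1,0.18],"twist":0,"gripper":0},
  {"translation":[0,0.1,0.2],"twist":0,"gripper":0},
  {"translation":[0,0.1,0.2],"twist":0,"gripper":0},
  {"translation":[0,0.1,0.2],"twist":0,"gripper":0},
])

```text
clock: 29.82
eef_pos: [590.9, -0.6, 180.1]
tcp_rot: [-2.665, 0.004, -1.322]
contact_force: [-7.3, 0.4, 12.5]
opening: 0.004
```

arm_command([
  {"translation":[0,0.05,0.1],"twist":0,"gripper":0},
  {"translation":[0,0.1,0.18],"twist":0,"gripper":0},
  {"translation":[0,0.1,0.2],"twist":0,"gripper":0},
  {"translation":[0,0.1,0.2],"twist":0,"gripper":0},
  {"translation":[0,0.1,0.2],"twist":0,"gripper":0},
])

```text
clock: 30.23
eef_pos: [591.5, -0.4, 179.6]
tcp_rot: [-2.663, 0.004, -1.322]
contact_force: [-8.2, 1.4, 14.2]
opening: 0.002
```

arm_command([
  {"translation":[0,0.1,0.1],"twist":0,"gripper":0},
  {"translation":[0,0.17,0.2],"twist":0,"gripper":0},
  {"translation":[0,0.2,0.25],"twist":0,"gripper":0},
  {"translation":[0,0.2,0.25],"twist":0,"gripper":0},
  {"translation":[0,0.2,0.25],"twist":0,"gripper":0},
])

```text
clock: 30.65
eef_pos: [591.6, -0.3, 178.5]
tcp_rot: [-2.66, 0.004, -1.322]
contact_force: [-11.3, 2.8, 18.3]
opening: -0.0
```

18 N vertical with little motion: firmly at the stop. I'll lift off, retreat and do the final check.

arm_command([
  {"translation":[0,-0.3,-0.6],"twist":0,"gripper":0},
  {"translation":[0,-1,-2],"twist":0,"gripper":0},
  {"translation":[0,-1.5,-4],"twist":0,"gripper":0},
  {"translation":[0,-2,-7],"twist":0,"gripper":0},
  {"translation":[0,-2,-10],"twist":0,"gripper":0},
])

```text
clock: 31.07
eef_pos: [564.3, -7.8, 277.9]
tcp_rot: [-2.66, 0.004, -1.322]
contact_force: [0.1, 0.3, 0.9]
opening: 0.001
```

arm_command([
  {"translation":[0,3,0],"twist":0,"gripper":0},
  {"translation":[0,6.5,0],"twist":0,"gripper":0},
  {"translation":[0,10,0],"twist":0,"gripper":0},
  {"translation":[0,12,0],"twist":0,"gripper":0},
  {"translation":[0,12,0],"twist":0,"gripper":0},
])

```text
clock: 31.48
eef_pos: [456.8, -33.8, 220.0]
tcp_rot: [-2.664, 0.005, -1.323]
contact_force: [0.5, -0.3, -0.2]
opening: -0.002
```

arm_command([
  {"translation":[0,0,0],"twist":0,"gripper":0},
  {"translation":[0,0,0],"twist":0,"gripper":0},
  {"translation":[0,0,0],"twist":0,"gripper":0},
  {"translation":[0,0,0],"twist":0,"gripper":0},
  {"translation":[0,0,0],"twist":0,"gripper":0},
])

```text
clock: 31.9
eef_pos: [457.7, -33.7, 220.5]
tcp_rot: [-2.663, 0.005, -1.322]
contact_force: [-0.8, 0.4, 0.3]
opening: 0.001
```

Run:
```python
from lid import *
s=st();m=camera_model("wrist");pickle.dump(m,open("w26.pkl","wb"))
w=grab_frame("wrist");cv2.imwrite("pics/w26.png",w);cv2.imwrite("pics/w26a.png",cv2.resize(w[0:250,230:560],None,fx=2.4,fy=2.4,interpolation=cv2.INTER_CUBIC))
d=grab_frame("side");cv2.imwrite("pics/d26.png",d)
for n in ("d17","d25","d26"):
    g=cv2.imread(f"pics/{n}.png",0).astype(float)[218:262,262:280].mean(1);print(n,g.round(0).astype(int)[6:26].tolist())
a=cv2.imread("pics/d25.png")[160:260,220:310];b=d[160:260,220:310]
cv2.imwrite("pics/cmp2.png",np.hstack([cv2.resize(x,None,fx=4.4,fy=5.5,interpolation=cv2.INTER_CUBIC) for x in (a,b)]))
```

```text
t 31.9 p [457.69 -33.71 220.48] rpy [-2.66  0.   -1.32] F [-0.83  0.4   0.26] op 0.001
 tilt 0.479 az 0.258 xtool [ 0.25 -0.97 -0.  ]
d17 [122, 123, 127, 102, 82, 79, 80, 82, 81, 81, 81, 82, 82, 83, 82, 72, 92, 92, 83, 84]
d25 [123, 124, 124, 125, 112, 78, 78, 81, 81, 81, 81, 82, 83, 83, 81, 83, 100, 88, 83, 84]
d26 [123, 124, 124, 125, 111, 77, 78, 82, 82, 81, 82, 82, 82, 83, 82, 84, 100, 87, 83, 84]
```

View pics/cmp2.png

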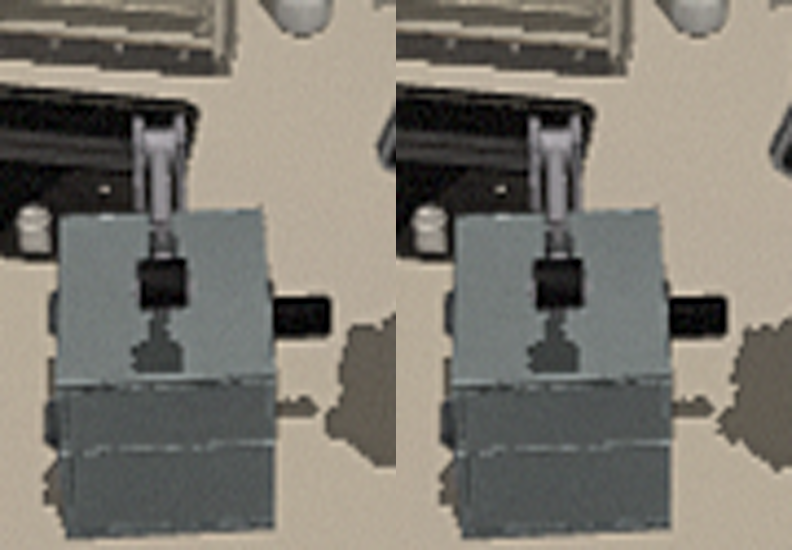

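View pics/w26a.png

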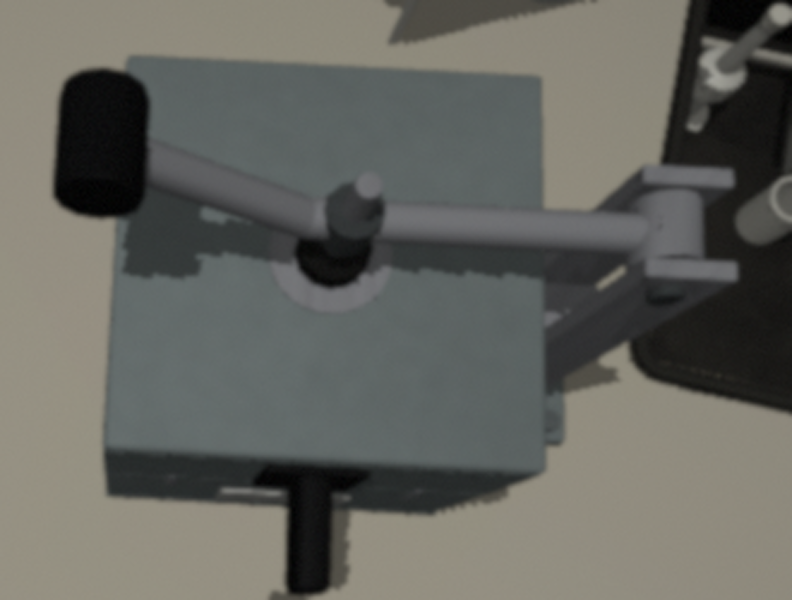

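The second press moved nothing: the lid-edge profiles before and after are the same, so it was already at the stop. The foot sits on the lid's pad, and the robot is clear and still. Handing in.

```bash
python3 -c "
from rig import job
print(job.sign_off())"
```

```text
the job is handed in; nothing more can be done
None
```

I set the pot in the seat ring, shut the lid and clamped it, and handed the job in at about 32 s. The hand-in gives no verdict, so success rests on my own checks below.

**What I did**
- **Slant:** the moves have no tilt command, so I pushed against the arm's reach limit, which slanted the tool to about 0.47 rad. I gripped the handle already slanted, and the pot turned in line with the pads.
- **Pot:** I lifted it upright, slid it in under the lid along the tool axis, and it touched the floor at the predicted height. That contact reached 34 N before I eased off and released it.
- **Lid and clamp:** I swept the lid down with the closed fingers and pushed the clamp knob round its arc. I then pressed in small steps, up to about 18 N vertical (21.5 N total), until it stopped.

**What the last checks showed**
- **Pot:** it stood about 3.7 mm from the ring centre before the lid closed. I could not see it afterwards.
- **Lid:** its front edge dropped by about 0.035 rad under the clamp and the gap closed. A second press changed nothing in the side camera, so it was at its stop. Its angle against the 0.02 limit is inferred from these pictures, not measured directly.
- **Clamp:** the foot sits on the lid and the arm is at about -0.03 rad. I could not measure the force of the foot on the lid (the 2 N and 60 N limits).
- **Robot:** free and still, with no contact force. I never moved against the petri dish, the timer or the bottle.

**Disagreements:**
- One wrist picture taken while the arm was still settling was off by about 10 mm; I retook it with the arm still.
- The scene and side cameras alone gave heights up to about 20 mm low for the handle, so I relied on the still wrist pictures instead.

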